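# Take the clamped calibration block out of its carrier and restock the carrier

## Robot

A 6-joint arm with a two-finger parallel gripper is mounted at the origin on the work surface; the furniture and walls round the work are solid. World frame = base frame: x ahead of the robot, y to its left, z up, the work surface at z = 0. Lengths are in m, angles in rad, forces in N, time in s.
With the tool pointing down it reaches from about 0.35 to 0.975 m from the base axis. Payload 4.9 kg.
Tool frame: the origin (TCP) lies at the very end of the fingers, on their centre line; the grasp point (between the pads) lies 19 mm behind it; z points along the fingers, y is the line along which they close (so a half turn about z gives the same grasp; the last joint's range is limited). The gripper opens to 85 mm and grips with 20 to 120 N. Pads are 22 mm wide; open, the fingers measure 114 mm over their backs; the gripper's body (76 mm by 85 mm) begins 54 mm behind the grasp point. The pads swing forward as they close: fully open they stand 13 mm farther back than shut.
Start: joints at [-1.307, 0.053, 1.613, -0, 1.476, -0.119], TCP at [0.233, -0.58, 0.231] pointing down, gripper open.
Joint ranges: [-3.01, 3.01], [-1.01, 2.22], [0.06, 2.58], [-1.02, 4.17], [0.09, 2.62], [-3.14, 3.14]. Speed limits (rad/s): [2.57, 2.57, 3.14, 3.14, 3.14, 3.14].

## Interface

Orientations are given as a rotation vector (axis times angle).
In Python, from station import get_obs, optics, ctrl gives the robot as it stands.
- The arm moves only by the shell command python3 -m pendant 'ROWS' [FORCE]. ROWS is JSON, a list of rows, each a list of 3 entries, a list of its own where there are three numbers: the shift along the tool's x, y, z in mm, then the turn, a rotation vector about the tool's x, y, z in rad, then the opening, from 0 (shut) to 1 (fully open). A call has 1 to 12 rows; each row shifts and turns the commanded pose from where the row before left it, along the tool's axes as they then stand; what a row does not reach is not made up. A row lasts 1/12 s, in which the tool goes at most 41.7 mm and 7.16 degrees, less where a joint would pass 70% of its speed; a pose out of reach is approached as far as the arm can. A call is refused whole if a number of a shift passes 41.7 or a number of a turn 0.125, either way. A call with a gripper value outside its range is refused whole. The fingers move at their own pace and stop on an object; FORCE is the grip in N (left out, the last holds). Time passes only in rows, so rows that do not move let the fingers close. It gives the time, the measured TCP pose, the force, the opening and the grip force at its end, in the units of the state.
- get_obs(): the state, without advancing time (a new reading comes with each control period).
- optics.get_image(name): name is "scene" or "top"; returns the picture (400x640x3 uint8, red, green, blue); there is no depth.
- optics.camera_model(name): a dict with "fx", "fy", "cx", "cy" (pixels), "distortion" ([k1, k2, p1, p2, k3] as OpenCV has them; the pictures are not rectified), "cam_to_world" (4x4, takes a point from camera to world coordinates). Camera axes: x right, y up, looking along -z (the intrinsics and any distortion apply to the point x, -y, -z); pixel columns grow to the right and rows downward; lengths in m; the calibration is good to about 2 mm. A picture is of the moment at which its call begins. camera_model takes no time and is no camera call.
- ctrl.finish_job(): hands the job in; it is judged then, once.
The state is a dict: "t": time; "q": joint angles; "dq": joint speeds; "effort": joint torques, N m; "tool_pos": TCP position; "tool_rot": TCP orientation; "contact_force": force on the tool from outside, world axes, zero at the start; "wrist_torque": the same for the moment, N m; "opening": finger opening in m; "grip_force": force on a finger pad.
Only numpy, scipy, OpenCV 4.12 (cv2) and the standard library are available. Lean on these libraries where they do the work, as an engineer would, in place of code of your own. Each camera call takes 0.05 s, during which the arm holds its last target. There are 200 camera calls.

## Task

The steel calibration block is held down in the grey carrier by a toggle clamp whose T-handle cannot fold back while the two large bottles stand behind it: stand both bottles aside in the steel spill tray, fold the handle right back to release the block, and set the block down flat in the aluminium seat. Then swing the handle fully upright again so that the clamp is locked, and stand each large bottle back upright in the compartment it came from. Leave the small brown dropper bottle where it stands in the carrier.

Things in the scene. Friction and masses are not known exactly. Their poses are not given: they have to be found in the camera images.
- carrier: Grey carrier plate (mm) 196 (x) x 148 (y), fixed; origin: centre of underside, x away from robot; plate top z = 8. Bottle compartments 68 mm square inside at (-60, +-36), walls to z = 26. Clamp foot x -12 to 32, y +-23, to z = 53; its arm over the block (z to 76) swings up and back 105 deg with the handle, to at most z = 110. Block stands at (60, 0) in corner lips to z = 14.
- clamp_handle (a joint): Toggle clamp handle, rad: 0 = upright, arm down, locked over centre; 1.45 = folded right back toward the robot (carrier -x) over the wall between the compartments, arm up, block free. Hinge axis parallel to carrier y through carrier point (4, 0, 41) mm. Needs 2 to 6 N at the T-bar, snaps over centre near 0.1 rad, stays where left, hard stops at both ends.
- clamp_tbar (a point): Centre of the handle's black T-bar: round, 16 mm diameter, 50 mm long along carrier y, 76 mm from the hinge axis on an 11 mm stem. At carrier point (4, 0, 117) mm upright, (-71, 0, 50) mm folded back. Its ends are flat: pinched end to end it turns (and slips a little) between the fingers as the handle swings.
- block: Steel calibration block, 0.28 kg: foot 44 (x) x 36 (y) mm, 34 mm high, with a raised middle 22 (x) x 36 (y) mm to a height of 48 mm; origin at the centre of its underside, z up; its x along the carrier's x at the start. Grasp across its y (36 mm), at a height of 20 to 45 mm.
- oil_bottle: The larger bottle: round body 55 mm diameter up to 85 mm, narrower shoulder and cap to 118 mm, 0.14 kg; origin at the centre of its underside, z up. Starts upright in one of the two compartments. Grasp round the body.
- medium_bottle: The middle-sized bottle: round body 46 mm diameter up to 71 mm, narrower neck and cap to 98 mm, 0.09 kg; origin at the centre of its underside, z up. Starts upright in the other compartment. Grasp round the body.
- dropper_bottle: Small dropper bottle, 28 mm diameter, 70 mm high, standing in a round collar at carrier point (14, -52) mm; stays there. Origin at the centre of its underside.
- spill_tray: Low open steel tray, 150 (x) x 84 (y) mm, rim 14 mm high, walls 3 mm, floor top at z = 3 mm, fixed; origin at the centre of its underside. Both bottles fit along its x, for example 36 mm either side of the centre.
- seat: Aluminium seat plate 92 (x) x 80 (y) x 10 mm, fixed; four dark rails up to z = 17 mm leave a pocket 52 (x) x 44 (y) mm at its centre; origin at the centre of its underside. The block lies home with its underside on the plate (z = 10 mm) and its long side (x) along the seat's x, either way round.
Not all that is in view belongs to the job. What is shaped like the dropper_bottle but red is not meant.

How it is judged:
By the outcome, as a careful person would: the job done as asked, in the order asked, and still so for the second after the job is handed in, with the robot touching nothing.
It also fails if it takes over 150 s, if anything falls off the work surface, if the arm or the gripper's body presses on something with over 40 N, if the wrist force passes 120 N, or if a joint passes its speed limit or range.

## Working session

There is one attempt and no reset: what is moved stays moved. The work goes in short steps, Python scripts to look and compute and a shell command to move; the robot and the scene stay as the last step left them, time stands still between calls to the robot, and variables do not carry over. Pictures are saved under pics/ and viewed, at most 14 in all, crops included, and the job is handed in when it is done.

```bash
ls; mkdir -p pics; python3 - <<'E'
from station import get_obs, optics, ctrl
import cv2
for n in("scene","top"):
    cv2.imwrite(f"pics/{n}0.png",optics.get_image(n)[:,:,::-1]); m=optics.camera_model(n); print(n,m)
print(get_obs())
E
```

```text
pics
scene {'fx': 417.5000477578392, 'fy': 417.5000477578392, 'cx': 321.78014308367085, 'cy': 196.79262932553215, 'distortion': array([-0.06356335,  0.        ,  0.        ,  0.        ,  0.        ]), 'cam_to_world': array([[ 0.50150097,  0.42926384, -0.751152  , -0.34193127],
       [-0.86505405,  0.26219849, -0.42770719, -0.4750454 ],
       [ 0.01335169,  0.86428265,  0.50282923,  0.69394445],
       [ 0.        ,  0.        ,  0.        ,  1.        ]])}
top {'fx': 466.8604817171211, 'fy': 466.8604817171211, 'cx': 322.52115807641036, 'cy': 212.2817263897992, 'distortion': array([-0.13704542,  0.        ,  0.        ,  0.        ,  0.        ]), 'cam_to_world': array([[-2.46457004e-02,  9.93118458e-01, -1.14491559e-01,
         3.83362009e-01],
       [-9.99690370e-01, -2.48761636e-02, -5.84391542e-04,
         3.43189098e-02],
       [-3.42848078e-03,  1.14441706e-01,  9.93424049e-01,
         1.41533055e+00],
       [ 0.00000000e+00,  0.00000000e+00,  0.00000000e+00,
         1.00000000e+00]])}
{'t': 0.1, 'q': array([-1.30702739e+00,  5.33101353e-02,  1.61415477e+00, -1.23517069e-05,
        1.47601740e+00, -1.19027799e-01]), 'dq': array([ 0.00030535, -0.00145888, -0.00490218,  0.00249502,  0.00057933,
       -0.00022036]), 'effort': array([-9.29506882e-06, -3.94901204e+01, -3.71363997e+01, -1.30804701e-04,
        3.91917667e-03, -7.97031987e-06]), 'tool_pos': array([ 0.23327958, -0.57922017,  0.23017515]), 'tool_rot': array([-3.08237482e+00, -5.97274638e-01,  2.33749124e-04]), 'contact_force': array([-0.77081497,  0.94341494,  0.25471715]), 'wrist_torque': array([-0.0331398 , -0.00335624, -0.01274195]), 'grip_force': 0.0, 'opening': 0.08512330851162582}
```

View pics/top0.png

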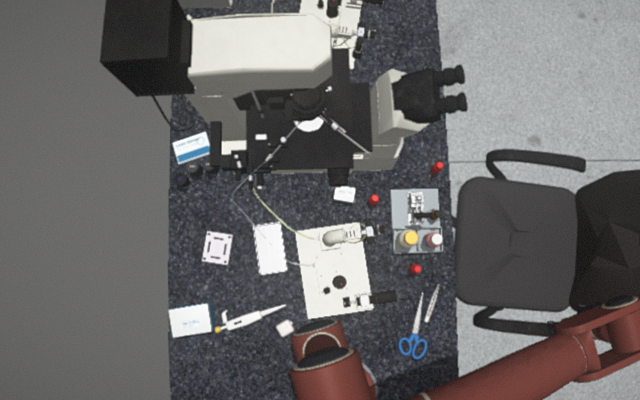

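View pics/scene0.png

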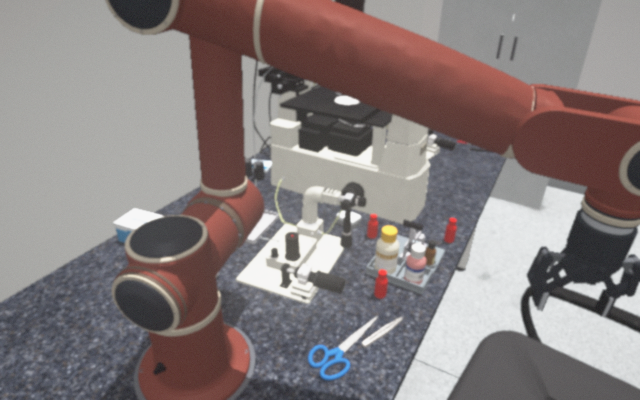

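Top view: carrier at about (416,221), with the oil bottle's yellow cap at (410,238), the medium bottle's white cap at (433,240) and the clamp at (420,205). The tray is the white rectangle at (270,248) and the seat is at (217,248). Red decoy bottles are at (375,199), (437,168) and (416,269).
Possible confusions: tray (270,248) against the white microscope base (335,270) and the paper cards (190,318), (192,148); dropper (brown, by the carrier) against the red bottles. I'll check these in a close crop.

```bash
cat > h.py <<'E'
import numpy as np, cv2
from station import get_obs, optics, ctrl
from scipy.spatial.transform import Rotation as R
def ray(n,uv):
    m=optics.camera_model(n);K=np.array([[m['fx'],0,m['cx']],[0,m['fy'],m['cy']],[0,0,1]])
    p=cv2.undistortPoints(np.float64(uv).reshape(-1,1,2),K,m['distortion']).reshape(-1,2)
    T=m['cam_to_world'];d=np.c_[p[:,0],-p[:,1],-np.ones(len(p))]@T[:3,:3].T
    return T[:3,3],d
def plane(n,uv,z):
    o,d=ray(n,uv);return o+d*((z-o[2])/d[:,2])[:,None]
def proj(n,P):
    m=optics.camera_model(n);K=np.array([[m['fx'],0,m['cx']],[0,m['fy'],m['cy']],[0,0,1]])
    T=m['cam_to_world'];c=(np.atleast_2d(P)-T[:3,3])@T[:3,:3]*[1,-1,-1]
    return cv2.projectPoints(c,np.zeros(3),np.zeros(3),K,m['distortion'])[0].reshape(-1,2)
def tri(uvs):
    A=np.zeros((3,3));b=np.zeros(3)
    for n,uv in uvs.items():
        o,d=ray(n,uv);d=d[0]/np.linalg.norm(d[0]);M=np.eye(3)-np.outer(d,d);A+=M;b+=M@o
    return np.linalg.solve(A,b)
def crop(n,x,y,w,h,s,f):
    im=optics.get_image(n)[:,:,::-1]
    cv2.imwrite(f,cv2.resize(im[y:y+h,x:x+w],None,fx=s,fy=s,interpolation=cv2.INTER_CUBIC));return im
E
python3 - <<'E'
from h import *
a=cv2.imread('pics/top0.png');b=cv2.imread('pics/scene0.png')
c=lambda i,x,y,w,h,s:cv2.resize(i[y:y+h,x:x+w],None,fx=s,fy=s,interpolation=cv2.INTER_CUBIC)
l=c(a,380,180,72,80,7.5)[:600]; r=c(a,195,215,100,67,2.9); 
s=c(b,352,205,104,88,2.9)[:,:290]
o=np.zeros((600,540+300,3),np.uint8); o[:l.shape[0],:540]=l; o[:r.shape[0],540:540+r.shape[1]]=r; o[200:200+s.shape[0],540:540+s.shape[1]]=s
cv2.imwrite('pics/c1.png',o[:,:800] if 0 else o)
cv2.imwrite('pics/c1.png',c(o,0,0,840,600,.95))
# masks
g=cv2.cvtColor(a,cv2.COLOR_BGR2GRAY)
for nm,(x,y,w,h),t in(('tray',(245,212,48,72),120),('seat',(195,222,45,52),120)):
    m=(g[y:y+h,x:x+w]>t).astype(np.uint8)
    cs,_=cv2.findContours(m,cv2.RETR_EXTERNAL,cv2.CHAIN_APPROX_NONE);k=max(cs,key=cv2.contourArea)+[x,y]
    P=plane('top',k.reshape(-1,2),.012 if nm=='tray' else .010)[:,:2]
    print(nm,cv2.minAreaRect(np.float32(P*1000)))
hs=cv2.cvtColor(a,cv2.COLOR_BGR2HSV)
E
```

```text
tray ((457.93035888671875, 183.88970947265625), (184.30435180664062, 119.56463623046875), 7.028194427490234)
seat ((446.01641845703125, 358.0792541503906), (83.62454986572266, 94.756591796875), 80.25825500488281)
```

View pics/c1.png

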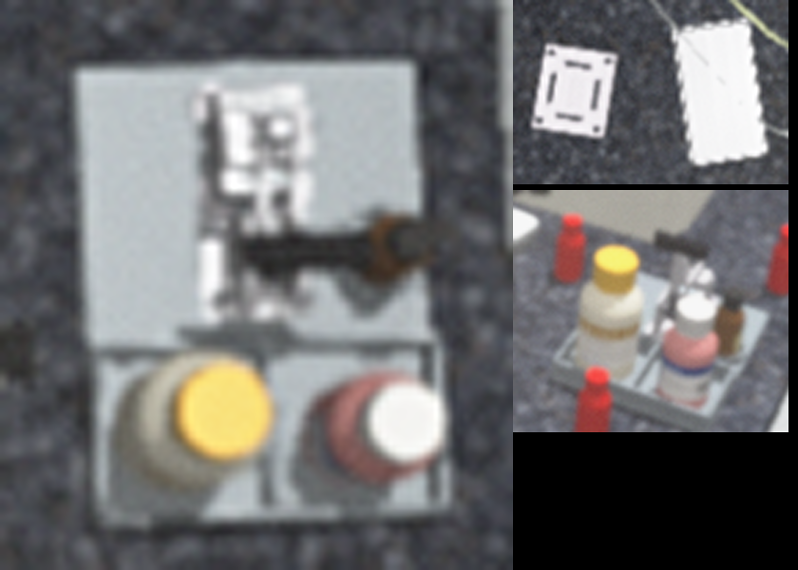

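The crop confirms the carrier: clamp in the middle, brown dropper on its right (-y) side at about (438,214), oil bottle (yellow cap) in the left (+y) compartment and medium bottle (white cap) in the right. The tray candidate has scalloped edges, so I'll look closer before using it.

```bash
python3 - <<'E'
from h import *
a=cv2.imread('pics/top0.png');b=cv2.imread('pics/scene0.png')
c=lambda i,x,y,w,h,s:cv2.resize(i[y:y+h,x:x+w],None,fx=s,fy=s,interpolation=cv2.INTER_CUBIC)
t=c(a,195,212,105,70,7.5);u=c(b,100,190,200,50,3.9)
w=max(t.shape[1],u.shape[1]);o=np.zeros((600,800,3),np.uint8)
o[:525,:787]=t; o=cv2.resize(o[:525],(600,394)); 
p=np.zeros((594,800,3),np.uint8);p[:394,:600]=o;p[395:590,:780]=u
cv2.imwrite('pics/c2.png',p)
E
```

```text
Traceback (most recent call last):
ValueError: could not broadcast input array from shape (525,788,3) into shape (525,787,3)
```

```bash
python3 - <<'E'
from h import *
a=cv2.imread('pics/top0.png')
c=lambda i,x,y,w,h,s:cv2.resize(i[y:y+h,x:x+w],None,fx=s,fy=s,interpolation=cv2.INTER_CUBIC)
cv2.imwrite('pics/c2.png',c(a,195,212,105,72,7.5))
E
```

```text
(no output)
```

View pics/c2.png

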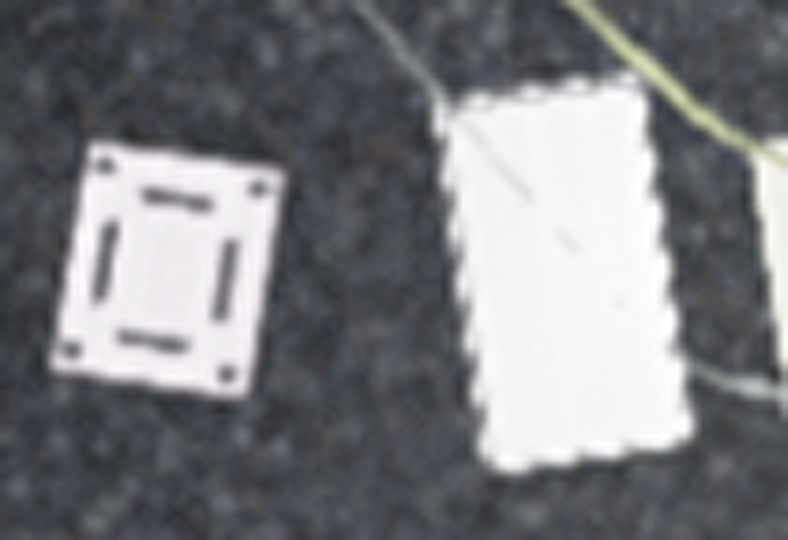

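This is the tray: a plain white-bright rectangle of about 84 x 150 mm with a cable crossing it. The seat on its left has four dark rails and corner screws.

```bash
python3 - <<'E'
from h import *
def fit(local,W):
    l=np.array(local);lc=l-l.mean(0);Wc=W-W.mean(0)
    a=np.arctan2((lc[:,0]*Wc[:,1]-lc[:,1]*Wc[:,0]).sum(),(lc*Wc).sum());M=np.array([[np.cos(a),-np.sin(a)],[np.sin(a),np.cos(a)]])
    t=W.mean(0)-M@l.mean(0);return t*1000,np.degrees(a),(W-(l@M.T+t))*1000
px=lambda U,s,x,y:(np.array(U)+.5)/s-.5+[x,y]
q=lambda hx,hy:[[hx,hy],[hx,-hy],[-hx,-hy],[-hx,hy]]
print('tray',fit(q(.075,.042),plane('top',px([[437,106],[642,78],[692,437],[490,472]],7.5,195,212),.014)[:,:2]))
print('seat',fit(q(.046,.040),plane('top',px([[90,142],[286,172],[247,397],[52,370]],7.5,195,212),.010)[:,:2]))
s=7.125
W=np.r_[plane('top',px([[75,64],[415,62]],s,380,180),.008),plane('top',px([[450,508],[98,525]],s,380,180),.026)][:,:2]
t,a,r=fit(q(.098,.074),W);print('carrier',t,a,r)
print('oilcap',plane('top',px([[223,410]],s,380,180),.118)*1000,'med',plane('top',px([[407,420]],s,380,180),.098)*1000,'tbar',plane('top',px([[310,250]],s,380,180),.12)*1000)
M=np.array([[np.cos(np.radians(a)),-np.sin(np.radians(a))],[np.sin(np.radians(a)),np.cos(np.radians(a))]])
for n,l in dict(oil=(-60,36),med=(-60,-36),tbar=(4,0),block=(60,0),drop=(14,-52)).items():print(n,M@l+t)
# sub-pixel cap centroids
for n,f in(('top','top0'),('scene','scene0')):
    h=cv2.cvtColor(cv2.imread(f'pics/{f}.png'),cv2.COLOR_BGR2HSV)
    y=((h[...,0]>18)&(h[...,0]<30)&(h[...,1]>120)&(h[...,2]>150)).astype(np.uint8)
    N,_,st,ce=cv2.connectedComponentsWithStats(y)
    print(n,[(st[i],ce[i]) for i in range(1,N) if st[i,4]>20])
E
```

```text
tray (array([441.16719743, 195.87380465]), np.float64(7.346421369518711), array([[-0.85651406, -0.39214721],
       [-2.2770099 , -0.11985844],
       [ 2.30463484,  1.40161376],
       [ 0.82888913, -0.88960811]]))
seat (array([445.74665479, 357.38611559]), np.float64(-9.70453408160497), array([[ 0.49786623,  0.53674402],
       [ 0.00888901, -1.13449433],
       [ 0.35655585, -0.16543045],
       [-0.8633111 ,  0.76318077]]))
carrier [ 514.53290758 -247.30944226] -0.01596179199723172 [[ 0.91002251 -0.08512819]
 [-1.48840356 -0.04096591]
 [ 1.6554193  -0.63075324]
 [-1.07703825  0.75684734]]
oilcap [[ 456.89888727 -209.89681366  118.        ]] med [[ 451.95208736 -287.71928306   98.        ]] tbar [[ 518.86659862 -246.96068822  120.        ]]
oil [ 454.542939   -211.29272851]
med [ 454.52288082 -283.29272571]
tbar [ 518.53290742 -247.3105566 ]
block [ 574.53290525 -247.32615741]
drop [ 528.51842057 -299.31334044]
top [(array([405, 232,  13,  12, 123], dtype=int32), array([410.63414634, 237.43089431])), (array([215, 327,   6,   6,  25], dtype=int32), array([217.16, 329.36]))]
scene [(array([382, 226,  15,  16, 206], dtype=int32), array([388.64563107, 233.2815534 ]))]
```

```bash
cat >> h.py <<'E'
def go(x,y,z,yaw):
    s=get_obs();r=R.from_rotvec(s['tool_rot']);m=r.as_matrix();p=s['tool_pos']*1000
    c=np.degrees(np.arctan2(m[1,1],m[0,1]));t=(c-yaw+180)%360-180
    a=np.radians(yaw);d=np.array([x,y,z])-p
    print('at',p.round(1),'yaw %.1f tilt %.3f'%(c,np.hypot(m[0,2],m[1,2])),'turn z %.3f'%np.radians(t),'then x %.1f y %.1f z %.1f'%(-np.sin(a)*d[0]+np.cos(a)*d[1] if 0 else np.dot([np.cos(a+np.pi/2),np.sin(a+np.pi/2)],d[:2]),np.dot([np.cos(a),np.sin(a)],d[:2]),-d[2]),'q6 %.2f'%s['q'][5],'grip %.0f open %.1f F'%(s['grip_force'],s['opening']*1000),s['contact_force'].round(1),'t %.1f'%s['t'])
E
python3 -m pendant '[[[0,0,-3],[0,0,0.117],1],[[0,0,-3],[0,0,0.117],1],[[0,0,-3],[0,0,0.117],1],[[0,0,-3],[0,0,0.117],1],[[0,0,-3],[0,0,0.117],1],[[0,0,-3],[0,0,0.117],1],[[0,0,-3],[0,0,0.117],1],[[0,0,-3],[0,0,0.117],1],[[0,0,-3],[0,0,0.117],1],[[0,0,-3],[0,0,0.117],1]]'
python3 -c "
from h import *
go(457,-210,250,-135)
print(tri({'top':(372,230),'scene':(353,195)}),tri({'top':(332,240),'scene':(322,193)}))"
```

```text
t: 0.93
tool_pos: [0.2334, -0.5794, 0.2607]
tool_rot: [-2.897, 1.213, 0.001]
contact_force: [0.2, -0.1, 0.8]
opening: 0.0854
grip_force: 0.0
at [ 233.4 -579.4  260.7] yaw -135.4 tilt 0.001 turn z -0.008 then x -103.1 y -419.3 z 10.7 q6 1.06 grip 0 open 85.4 F [ 0.2 -0.1  0.8] t 0.9
[ 0.47597781 -0.09667618  0.1779217 ] [ 0.46006891 -0.0014832   0.16260708]
```

```bash
python3 -m pendant '[[[-8,-33,1],[0,0,0],1],[[-8,-33,1],[0,0,0],1],[[-8,-33,1],[0,0,0],1],[[-8,-33,1],[0,0,0],1],[[-8,-33,1],[0,0,0],1],[[-8,-33,1],[0,0,0],1],[[-8,-33,1],[0,0,0],1],[[-8,-33,1],[0,0,0],1],[[-8,-33,1],[0,0,0],1],[[-8,-33,1],[0,0,0],1],[[-8,-33,1],[0,0,0],1],[[-8,-33,1],[0,0,0],1]]'
python3 -m pendant '[[[-7,-23,0],[0,0,0],1],[[0,0,0],[0,0,0],1]]'
python3 -c "
from h import *
go(457,-210,60,-135)
crop('scene',320,60,270,200,2.9,'pics/s1.png')"
```

```text
t: 1.93
tool_pos: [0.4465, -0.2305, 0.2488]
tool_rot: [-2.901, 1.205, 0.001]
contact_force: [0.3, 0.1, -0.1]
opening: 0.0854
grip_force: 0.0
t: 2.1
tool_pos: [0.4587, -0.2075, 0.2487]
tool_rot: [-2.903, 1.197, 0.001]
contact_force: [-0.6, -0.3, 1.0]
opening: 0.0856
grip_force: 0.0
at [ 458.7 -207.5  248.7] yaw -134.8 tilt 0.002 turn z 0.003 then x 0.6 y 3.0 z 188.7 q6 1.78 grip 0 open 85.6 F [-0.6 -0.3  1. ] t 2.1
```

View pics/s1.png

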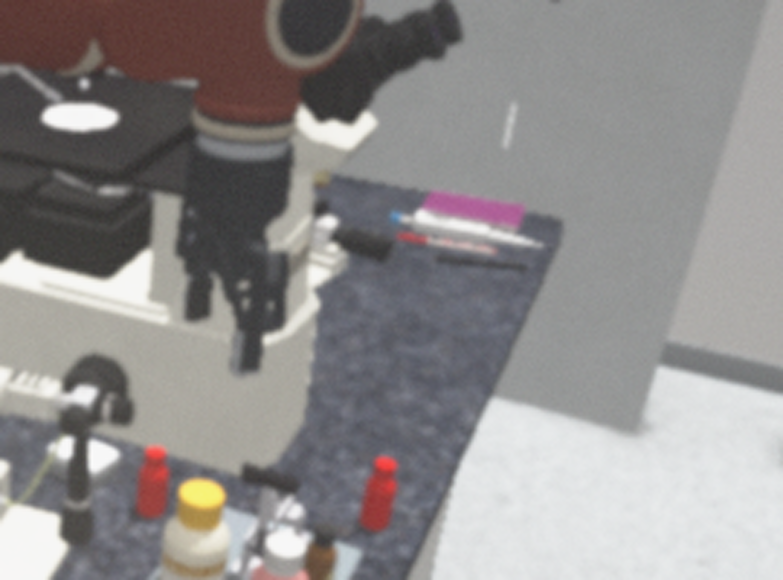

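The open gripper hangs above the oil bottle (yellow cap at crop (200,500)). The optics post at crop (95,390) is well aside. Descending and gripping.

```bash
python3 -m pendant '[[[0.6,3,30],[0,0,0],1],[[0,0,30],[0,0,0],1],[[0,0,30],[0,0,0],1],[[0,0,30],[0,0,0],1],[[0,0,20],[0,0,0],1],[[0,0,18],[0,0,0],1],[[0,0,15],[0,0,0],1],[[0,0,15],[0,0,0],1],[[0,0,11],[0,0,0],1],[[0,0,0],[0,0,0],1]]'
python3 -m pendant '[[[0,0,0],[0,0,0],0.4],[[0,0,0],[0,0,0],0.4],[[0,0,0],[0,0,0],0.4],[[0,0,0],[0,0,0],0.4],[[0,0,0],[0,0,0],0.4],[[0,0,0],[0,0,0],0.4],[[0,0,0],[0,0,0],0.4],[[0,0,0],[0,0,0],0.4]]' 40
python3 -c "
from h import *
go(457,-210,300,-135)"
```

```text
t: 2.98
tool_pos: [0.4536, -0.2131, 0.0474]
tool_rot: [-2.9, 1.206, 0.009]
contact_force: [-0.4, 0.8, 0.4]
opening: 0.0857
grip_force: 0.0
t: 3.65
tool_pos: [0.457, -0.2144, 0.052]
tool_rot: [2.901, -1.204, 0.005]
contact_force: [0.3, 0.3, 5.6]
opening: 0.0541
grip_force: 42.7
at [ 457.  -214.4   52. ] yaw -135.1 tilt 0.003 turn z -0.002 then x -3.1 y -3.1 z -248.0 q6 1.77 grip 43 open 54.1 F [0.3 0.3 5.6] t 3.6
```

```bash
python3 -m pendant '[[[0,0,-4],[0,0,0],0.4],[[0,0,-10],[0,0,0],0.4],[[0,0,-20],[0,0,0],0.4],[[0,0,-28],[0,0,0],0.4],[[0,0,-28],[0,0,0],0.4],[[0,0,-28],[0,0,0],0.4],[[0,0,-28],[0,0,0],0.4],[[0,0,-28],[0,0,0],0.4],[[0,0,-28],[0,0,0],0.4],[[0,0,-28],[0,0,0],0.4],[[0,0,-20],[0,0,0],0.4],[[0,0,-10],[0,0,0],0.4]]'
python3 -m pendant '[[[-10,-8,0],[0,0,0],0.4],[[-23,-18,0],[0,0,0],0.4],[[-23,-18,0],[0,0,0],0.4],[[-23,-18,0],[0,0,0],0.4],[[-23,-18,0],[0,0,0],0.4],[[-23,-18,0],[0,0,0],0.4],[[-23,-18,0],[0,0,0],0.4],[[-23,-18,0],[0,0,0],0.4],[[-23,-18,0],[0,0,0],0.4],[[-23,-18,0],[0,0,0],0.4],[[-23,-18,0],[0,0,0],0.4],[[-23,-18,0],[0,0,0],0.4]]'
python3 -m pendant '[[[-23,-18,0],[0,0,0],0.4],[[-20,-15,0],[0,0,0],0.4],[[-12,-9,0],[0,0,0],0.4],[[0,0,0],[0,0,0],0.4],[[0,0,0],[0,0,0],0.4]]'
python3 -c "
from h import *
go(405.5,191.3,49,-135)
crop('scene',150,60,270,200,2.9,'pics/s2.png')"
```

```text
t: 4.65
tool_pos: [0.4563, -0.2139, 0.3141]
tool_rot: [2.901, -1.204, 0.007]
contact_force: [-1.2, -0.2, -0.7]
opening: 0.054
grip_force: 42.5
t: 5.65
tool_pos: [0.4143, 0.1199, 0.3079]
tool_rot: [2.9, -1.204, -0.005]
contact_force: [-0.0, 1.1, -1.7]
opening: 0.054
grip_force: 42.6
t: 6.07
tool_pos: [0.4057, 0.1872, 0.3082]
tool_rot: [2.9, -1.201, -0.004]
contact_force: [-0.2, 0.1, -2.1]
opening: 0.0545
grip_force: 42.7
at [405.7 187.2 308.2] yaw -135.0 tilt 0.004 turn z 0.000 then x -3.0 y -2.8 z 259.2 q6 2.62 grip 43 open 54.5 F [-0.2  0.1 -2.1] t 6.1
```

View pics/s2.png

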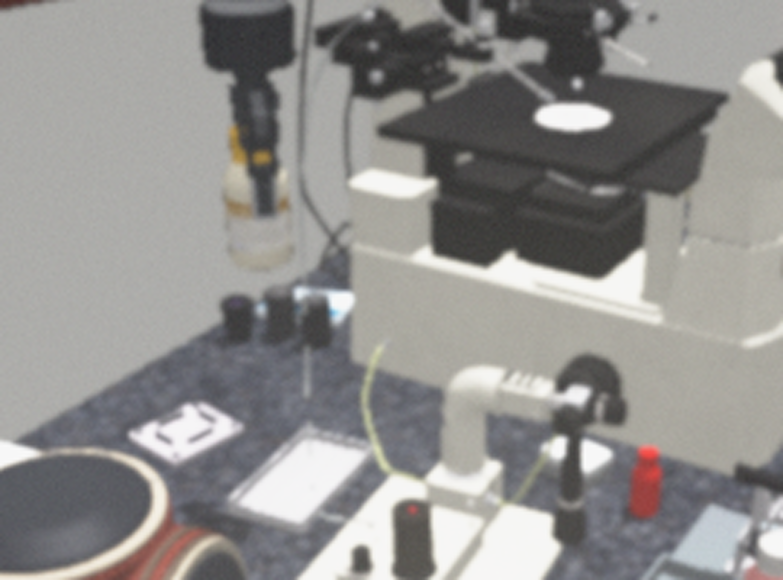

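The oil bottle hangs upright in the gripper at crop (258,215), with the tray free below at crop (300,475). Lowering it.

```bash
python3 -m pendant '[[[-3,-3,30],[0,0,0],0.4],[[0,0,30],[0,0,0],0.4],[[0,0,30],[0,0,0],0.4],[[0,0,30],[0,0,0],0.4],[[0,0,30],[0,0,0],0.4],[[0,0,30],[0,0,0],0.4],[[0,0,30],[0,0,0],0.4],[[0,0,20],[0,0,0],0.4],[[0,0,12],[0,0,0],0.4],[[0,0,8],[0,0,0],0.4],[[0,0,4],[0,0,0],0.4],[[0,0,0],[0,0,0],0.4]]'
python3 -m pendant '[[[0,0,2],[0,0,0],0.4],[[0,0,1.5],[0,0,0],0.4],[[0,0,0],[0,0,0],0.4]]'
```

```text
t: 7.12
tool_pos: [0.4068, 0.1903, 0.0557]
tool_rot: [2.9, -1.206, -0.002]
contact_force: [-0.2, 1.0, -1.5]
opening: 0.0543
grip_force: 42.7
t: 7.37
tool_pos: [0.4077, 0.1911, 0.0535]
tool_rot: [-2.9, 1.205, -0.002]
contact_force: [-0.8, 0.5, -2.5]
opening: 0.0538
grip_force: 42.7
```

```bash
python3 -m pendant '[[[0,0,2],[0,0,0],0.4],[[0,0,1],[0,0,0],0.4],[[0,0,1],[0,0,0],0.4],[[0,0,0],[0,0,0],0.4]]'; python3 -m pendant '[[[0,0,1],[0,0,0],0.4],[[0,0,1],[0,0,0],0.4],[[0,0,0],[0,0,0],0.4]]'
```

```text
t: 7.7
tool_pos: [0.4069, 0.191, 0.0486]
tool_rot: [2.901, -1.205, -0.0]
contact_force: [-0.4, -0.7, -1.3]
opening: 0.0543
grip_force: 42.7
t: 7.95
tool_pos: [0.4072, 0.191, 0.047]
tool_rot: [-2.901, 1.205, -0.0]
contact_force: [-0.7, -0.1, -0.4]
opening: 0.0542
grip_force: 42.8
```

```bash
python3 -m pendant '[[[0,0,1],[0,0,0],0.4],[[0,0,0],[0,0,0],0.4],[[0,0,0],[0,0,0],0.7],[[0,0,0],[0,0,0],1],[[0,0,0],[0,0,0],1],[[0,0,0],[0,0,0],1],[[0,0,0],[0,0,0],1],[[0,0,-15],[0,0,0],1],[[0,0,-25],[0,0,0],1],[[0,0,-25],[0,0,0],1],[[0,0,-25],[0,0,0],1],[[0,0,-25],[0,0,0],1]]'
python3 -m pendant '[[[0,0,-15],[0,0,-0.123],1],[[0,0,-15],[0,0,-0.123],1],[[0,0,-15],[0,0,-0.123],1],[[0,0,-15],[0,0,-0.123],1],[[0,0,-15],[0,0,-0.123],1],[[0,0,-15],[0,0,-0.123],1],[[0,0,-10],[0,0,-0.123],1],[[0,0,0],[0,0,-0.123],1],[[0,0,0],[0,0,-0.123],1],[[0,0,0],[0,0,-0.123],1],[[0,0,0],[0,0,-0.123],1],[[0,0,0],[0,0,-0.123],1]]'
python3 -c "
from h import *
go(452,-288,43,-50)
im=crop('top',380,180,72,80,7.5,'pics/t3.png')
s=crop('scene',150,150,300,150,2.6,'pics/s3.png')
h=cv2.cvtColor(im.copy(),cv2.COLOR_BGR2HSV)
y=((h[...,0]>18)&(h[...,0]<30)&(h[...,1]>120)&(h[...,2]>150)).astype(np.uint8)
N,_,st,ce=cv2.connectedComponentsWithStats(y)
for i in range(1,N):
  if st[i,4]>40: print(ce[i],plane('top',ce[i:i+1],.121))
"
```

```text
t: 8.95
tool_pos: [0.4068, 0.1909, 0.1618]
tool_rot: [2.901, -1.205, -0.0]
contact_force: [0.6, 0.6, -0.1]
opening: 0.0853
grip_force: 0.0
t: 9.95
tool_pos: [0.407, 0.1909, 0.2606]
tool_rot: [2.954, 1.07, -0.0]
contact_force: [-0.0, 0.2, -0.3]
opening: 0.0854
grip_force: 0.0
at [407.  190.9 260.6] yaw -50.2 tilt 0.000 turn z -0.003 then x -273.4 y 395.8 z 217.6 q6 1.15 grip 0 open 85.4 F [-0.   0.2 -0.3] t 9.9
```

View pics/s3.png

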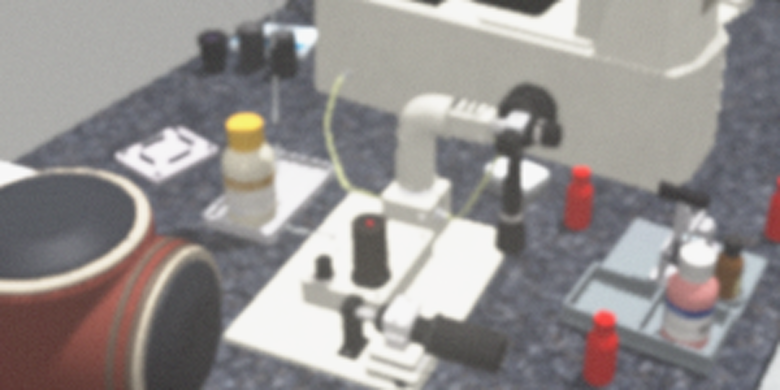

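View pics/t3.png

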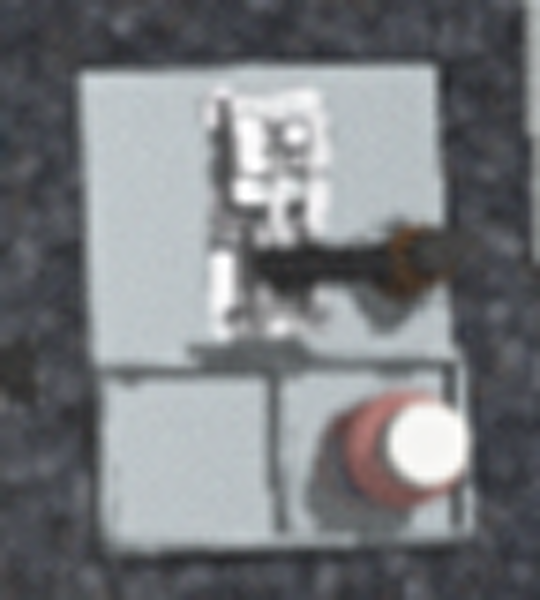

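The oil bottle stands upright in the tray (cap at (245,130) in the scene crop). The medium bottle is alone in the right compartment (cap at (427,443) in the top crop). The near-left compartment is empty.

```bash
python3 -m pendant '[[[-9,13,0],[0,0,0],1],[[-18,26,0],[0,0,0],1],[[-18,26,0],[0,0,0],1],[[-18,26,0],[0,0,0],1],[[-18,26,0],[0,0,0],1],[[-18,26,0],[0,0,0],1],[[-18,26,0],[0,0,0],1],[[-18,26,0],[0,0,0],1],[[-18,26,0],[0,0,0],1],[[-18,26,0],[0,0,0],1],[[-18,26,0],[0,0,0],1],[[-18,26,0],[0,0,0],1]]'
python3 -m pendant '[[[-18,26,0],[0,0,0],1],[[-18,26,0],[0,0,0],1],[[-18,26,0],[0,0,0],1],[[-12,18,0],[0,0,0],1],[[0,0,0],[0,0,0],1],[[0,0,0],[0,0,0],1]]'
python3 -c "
from h import *
go(452,-288,43,-50)"
```

```text
t: 11.05
tool_pos: [0.4371, -0.1731, 0.2608]
tool_rot: [2.959, 1.055, 0.0]
contact_force: [1.1, 1.2, 0.4]
opening: 0.0855
grip_force: 0.0
t: 11.55
tool_pos: [0.4471, -0.2881, 0.2603]
tool_rot: [-2.958, -1.054, 0.001]
contact_force: [-0.4, -0.2, -0.1]
opening: 0.0856
grip_force: 0.0
at [ 447.1 -288.1  260.3] yaw -50.8 tilt 0.001 turn z -0.014 then x 3.8 y 3.0 z 217.3 q6 0.17 grip 0 open 85.6 F [-0.4 -0.2 -0.1] t 11.6
```

```bash
python3 -m pendant '[[[4,3,30],[0,0,0],1],[[0,0,30],[0,0,0],1],[[0,0,30],[0,0,0],1],[[0,0,30],[0,0,0],1],[[0,0,30],[0,0,0],1],[[0,0,25],[0,0,0],1],[[0,0,20],[0,0,0],1],[[0,0,14],[0,0,0],1],[[0,0,6],[0,0,0],1],[[0,0,0],[0,0,0],1],[[0,0,0],[0,0,0],1]]'
python3 -m pendant '[[[0,0,0],[0,0,0],0.4],[[0,0,0],[0,0,0],0.3],[[0,0,0],[0,0,0],0.3],[[0,0,0],[0,0,0],0.3],[[0,0,0],[0,0,0],0.3],[[0,0,0],[0,0,0],0.3],[[0,0,0],[0,0,0],0.3],[[0,0,0],[0,0,0],0.3],[[0,0,0],[0,0,0],0.3]]' 35
python3 -c "
from h import *
go(477,200.5,310,-50)"
```

```text
t: 12.47
tool_pos: [0.4528, -0.2868, 0.0464]
tool_rot: [2.957, 1.061, 0.001]
contact_force: [0.4, 0.3, 0.4]
opening: 0.0854
grip_force: 0.0
t: 13.22
tool_pos: [0.4531, -0.2879, 0.0471]
tool_rot: [2.956, 1.06, 0.002]
contact_force: [-1.5, 0.4, 4.9]
opening: 0.0454
grip_force: 36.3
at [ 453.1 -287.9   47.1] yaw -50.5 tilt 0.002 turn z -0.010 then x 332.2 y -358.8 z -262.9 q6 0.18 grip 36 open 45.4 F [-1.5  0.4  4.9] t 13.2
```

```bash
python3 -m pendant '[[[0,0,-4],[0,0,0],0.3],[[0,0,-10],[0,0,0],0.3],[[0,0,-20],[0,0,0],0.3],[[0,0,-28],[0,0,0],0.3],[[0,0,-28],[0,0,0],0.3],[[0,0,-28],[0,0,0],0.3],[[0,0,-28],[0,0,0],0.3],[[0,0,-28],[0,0,0],0.3],[[0,0,-28],[0,0,0],0.3],[[0,0,-28],[0,0,0],0.3],[[0,0,-20],[0,0,0],0.3],[[0,0,-10],[0,0,0],0.3]]'
python3 -m pendant '[[[10,-11,0],[0,0,0],0.3],[[20,-21.6,0],[0,0,0],0.3],[[20,-21.6,0],[0,0,0],0.3],[[20,-21.6,0],[0,0,0],0.3],[[20,-21.6,0],[0,0,0],0.3],[[20,-21.6,0],[0,0,0],0.3],[[20,-21.6,0],[0,0,0],0.3],[[20,-21.6,0],[0,0,0],0.3],[[20,-21.6,0],[0,0,0],0.3],[[20,-21.6,0],[0,0,0],0.3],[[20,-21.6,0],[0,0,0],0.3],[[20,-21.6,0],[0,0,0],0.3]]'
python3 -m pendant '[[[20,-21.6,0],[0,0,0],0.3],[[20,-21.6,0],[0,0,0],0.3],[[20,-21.6,0],[0,0,0],0.3],[[20,-21.6,0],[0,0,0],0.3],[[10,-11,0],[0,0,0],0.3],[[0,0,0],[0,0,0],0.3],[[0,0,0],[0,0,0],0.3]]'
python3 -c "
from h import *
go(478,200.5,42,-50)"
```

```text
t: 14.22
tool_pos: [0.453, -0.2878, 0.3101]
tool_rot: [2.953, 1.059, 0.004]
contact_force: [1.0, -0.9, -0.9]
opening: 0.0448
grip_force: 36.0
t: 15.22
tool_pos: [0.4705, 0.0529, 0.3037]
tool_rot: [-2.956, -1.061, 0.005]
contact_force: [1.7, 0.5, -1.1]
opening: 0.045
grip_force: 36.0
t: 15.8
tool_pos: [0.4782, 0.1839, 0.3039]
tool_rot: [-2.956, -1.064, 0.006]
contact_force: [-0.1, -0.9, -2.1]
opening: 0.0454
grip_force: 36.1
at [478.2 183.9 303.9] yaw -50.4 tilt 0.004 turn z -0.007 then x 10.5 y -12.9 z 261.9 q6 1.10 grip 36 open 45.4 F [-0.1 -0.9 -2.1] t 15.8
```

```bash
python3 -m pendant '[[[10.5,-13,0],[0,0,0],0.3],[[0,0,30],[0,0,0],0.3],[[0,0,30],[0,0,0],0.3],[[0,0,30],[0,0,0],0.3],[[0,0,30],[0,0,0],0.3],[[0,0,30],[0,0,0],0.3],[[0,0,30],[0,0,0],0.3],[[0,0,30],[0,0,0],0.3],[[0,0,20],[0,0,0],0.3],[[0,0,14],[0,0,0],0.3],[[0,0,9],[0,0,0],0.3],[[0,0,0],[0,0,0],0.3]]'
python3 -m pendant '[[[0,0,3],[0,0,0],0.3],[[0,0,1],[0,0,0],0.3],[[0,0,0],[0,0,0],0.3],[[0,0,0],[0,0,0],0.3]]'
```

```text
t: 16.8
tool_pos: [0.4772, 0.1985, 0.05]
tool_rot: [-2.957, -1.059, 0.009]
contact_force: [0.0, -0.0, -1.4]
opening: 0.0448
grip_force: 36.1
t: 17.13
tool_pos: [0.4801, 0.2001, 0.0499]
tool_rot: [2.957, 1.061, 0.003]
contact_force: [0.7, 0.5, -0.5]
opening: 0.0451
grip_force: 36.1
```

```bash
python3 -m pendant '[[[0,0,2],[0,0,0],0.3],[[0,0,2],[0,0,0],0.3],[[0,0,0],[0,0,0],0.3],[[0,0,0],[0,0,0],0.3]]'; python3 -m pendant '[[[0,0,2],[0,0,0],0.3],[[0,0,0],[0,0,0],0.3],[[0,0,0],[0,0,0],0.3]]';python3 -m pendant '[[[0,0,1],[0,0,0],0.3],[[0,0,0],[0,0,0],0.3],[[0,0,0],[0,0,0],0.3]]'
```

```text
t: 17.47
tool_pos: [0.4792, 0.2, 0.0447]
tool_rot: [-2.957, -1.061, 0.001]
contact_force: [0.1, 0.0, -1.3]
opening: 0.0452
grip_force: 36.1
t: 17.72
tool_pos: [0.4792, 0.1999, 0.0426]
tool_rot: [-2.957, -1.061, 0.001]
contact_force: [-0.3, 1.1, -2.6]
opening: 0.0449
grip_force: 36.1
t: 17.97
tool_pos: [0.4796, 0.2001, 0.0422]
tool_rot: [-2.957, -1.061, -0.001]
contact_force: [-1.0, 0.7, 1.7]
opening: 0.0448
grip_force: 36.3
```

```bash
python3 -m pendant '[[[0,0,0],[0,0,0],0.7],[[0,0,0],[0,0,0],1],[[0,0,0],[0,0,0],1],[[0,0,0],[0,0,0],1],[[0,0,0],[0,0,0],1],[[0,0,0],[0,0,0],1],[[0,0,-15],[0,0,0],1],[[0,0,-25],[0,0,0],1],[[0,0,-25],[0,0,0],1],[[0,0,-25],[0,0,0],1],[[0,0,-25],[0,0,0],1]]'
python3 -m pendant '[[[0,0,-18],[0,0,0.116],1],[[0,0,-18],[0,0,0.116],1],[[0,0,-18],[0,0,0.116],1],[[0,0,-18],[0,0,0.116],1],[[0,0,-18],[0,0,0.116],1],[[0,0,-12],[0,0,0.116],1],[[0,0,0],[0,0,0],1]]'
python3 -c "
from h import *
go(518.5,-247.3,95,-90)"
```

```text
t: 18.88
tool_pos: [0.4791, 0.1999, 0.1579]
tool_rot: [-2.957, -1.061, 0.0]
contact_force: [0.8, 0.6, -0.5]
opening: 0.0854
grip_force: 0.0
t: 19.47
tool_pos: [0.4808, 0.2003, 0.2625]
tool_rot: [-3.14, 0.014, -0.009]
contact_force: [0.4, 1.7, -0.5]
opening: 0.0851
grip_force: 0.0
at [480.8 200.3 262.5] yaw -90.5 tilt 0.006 turn z -0.009 then x 37.7 y 447.6 z 167.5 q6 1.83 grip 0 open 85.1 F [ 0.4  1.7 -0.5] t 19.5
```

```bash
python3 -m pendant '[[[0,14,0],[0,0,0],1],[[2.6,31,0],[0,0,0],1],[[2.6,31,0],[0,0,0],1],[[2.6,31,0],[0,0,0],1],[[2.6,31,0],[0,0,0],1],[[2.6,31,0],[0,0,0],1],[[2.6,31,0],[0,0,0],1],[[2.6,31,0],[0,0,0],1],[[2.6,31,0],[0,0,0],1],[[2.6,31,0],[0,0,0],1],[[2.6,31,0],[0,0,0],1],[[2.6,31,0],[0,0,0],1]]'
python3 -m pendant '[[[2.6,31,0],[0,0,0],1],[[2.6,31,0],[0,0,0],1],[[2.6,20,0],[0,0,0],1],[[0,10,0],[0,0,0],1],[[0,0,0],[0,0,0],1],[[0,0,0],[0,0,0],1]]'
python3 -c "
from h import *
go(518.5,-247.3,95,-90)"
```

```text
t: 20.47
tool_pos: [0.5048, -0.1566, 0.2575]
tool_rot: [-3.141, 0.006, 0.002]
contact_force: [-0.0, 0.4, -0.7]
opening: 0.0852
grip_force: 0.0
t: 20.97
tool_pos: [0.5122, -0.2468, 0.2579]
tool_rot: [-3.14, 0.01, 0.002]
contact_force: [0.4, 1.2, 0.2]
opening: 0.0851
grip_force: 0.0
at [ 512.2 -246.8  257.9] yaw -90.4 tilt 0.002 turn z -0.006 then x 6.3 y 0.5 z 162.9 q6 1.00 grip 0 open 85.1 F [0.4 1.2 0.2] t 21.0
```

Check the tray with both bottles, then descend on the T-bar.

```bash
python3 -m pendant '[[[6.3,0.5,0],[0,0,0],1],[[0,0,28],[0,0,0],1],[[0,0,28],[0,0,0],1],[[0,0,28],[0,0,0],1],[[0,0,25],[0,0,0],1],[[0,0,20],[0,0,0],1],[[0,0,15],[0,0,0],1],[[0,0,12],[0,0,0],1],[[0,0,6],[0,0,0],1],[[0,0,0],[0,0,0],1],[[0,0,0],[0,0,0],1]]'
python3 -c "
from h import *
go(518.5,-247.3,95,-90)
crop('scene',210,150,250,150,3.1,'pics/s4.png')"
```

```text
t: 21.88
tool_pos: [0.5194, -0.2476, 0.0974]
tool_rot: [3.141, -0.01, 0.001]
contact_force: [0.1, 0.3, 0.1]
opening: 0.0852
grip_force: 0.0
at [ 519.4 -247.6   97.4] yaw -90.4 tilt 0.001 turn z -0.006 then x -0.9 y -0.3 z 2.4 q6 1.00 grip 0 open 85.2 F [0.1 0.3 0.1] t 21.9
```

View pics/s4.png

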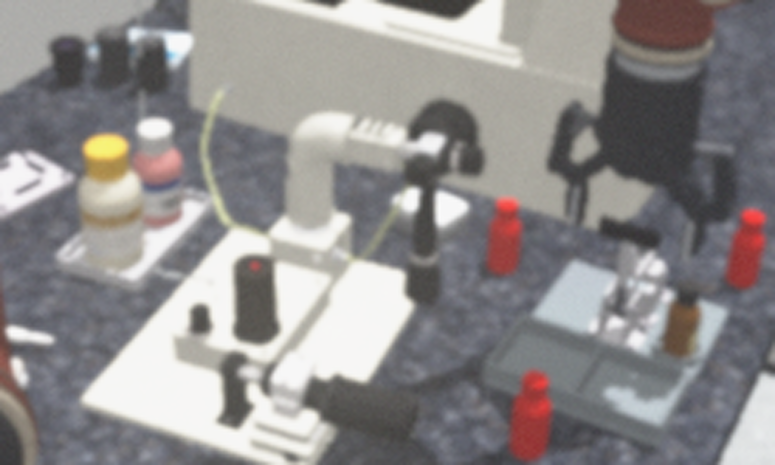

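Both bottles stand upright in the tray (crop (108,200) and (158,170)). The fingers straddle the T-bar (crop (630,235)), so I'm pinching it now.

```bash
python3 -m pendant '[[[0,0,2],[0,0,0],0.6],[[0,0,0],[0,0,0],0.5],[[0,0,0],[0,0,0],0.4],[[0,0,0],[0,0,0],0.4],[[0,0,0],[0,0,0],0.4],[[0,0,0],[0,0,0],0.4],[[0,0,0],[0,0,0],0.4],[[0,0,0],[0,0,0],0.4],[[0,0,0],[0,0,0],0.4]]' 35
python3 -c "
from h import *
go(518.5,-247.3,95,-90)
p=np.array([518.5+0,95.])
for th in np.arange(0,1.46,.121): print('%.3f'%th,(-76*np.sin(th)).round(1),(76*(1-np.cos(th))).round(1))"
```

```text
t: 22.68
tool_pos: [0.5193, -0.2456, 0.0961]
tool_rot: [-3.137, 0.011, -0.001]
contact_force: [-1.5, 9.1, 6.9]
opening: 0.049
grip_force: 37.1
at [ 519.3 -245.6   96.1] yaw -90.4 tilt 0.005 turn z -0.007 then x -0.8 y 1.7 z 1.1 q6 1.00 grip 37 open 49.0 F [-1.5  9.1  6.9] t 22.7
0.000 -0.0 0.0
0.121 -9.2 0.6
0.242 -18.2 2.2
0.363 -27.0 5.0
0.484 -35.4 8.7
0.605 -43.2 13.5
0.726 -50.5 19.2
0.847 -56.9 25.7
0.968 -62.6 32.9
1.089 -67.3 40.8
1.210 -71.1 49.2
1.331 -73.8 57.9
1.452 -75.5 67.0
```

```bash
python3 -m pendant '[[[0,-2,0],[0,0,0],0.4],[[-4.6,0,0.2],[0,0,0],0.4],[[-4.6,0,0.4],[0,0,0],0.4],[[-4.5,0,0.7],[0,0,0],0.4],[[-4.5,0,0.9],[0,0,0],0.4],[[-4.4,0,1.3],[0,0,0],0.4],[[-4.4,0,1.5],[0,0,0],0.4],[[0,0,0],[0,0,0],0.4]]'
python3 -c "
from h import *
go(518.5-27,-245.6,90,-90)"
```

```text
t: 23.35
tool_pos: [0.4932, -0.2457, 0.0917]
tool_rot: [3.141, -0.012, 0.008]
contact_force: [1.3, 3.6, 5.3]
opening: 0.0493
grip_force: 37.8
at [ 493.2 -245.7   91.7] yaw -90.4 tilt 0.005 turn z -0.008 then x -1.7 y -0.1 z 1.7 q6 0.98 grip 38 open 49.3 F [1.3 3.6 5.3] t 23.4
```

```bash
python3 -m pendant '[[[-8.4,0,3.7],[0,0,0],0.4],[[-7.8,0,4.8],[0,0,0],0.4],[[-7.3,0,5.7],[0,0,0],0.4],[[-6.4,0,6.5],[0,0,0],0.4],[[0,0,0],[0,0,0],0.4]]'
python3 -m pendant '[[[-5.7,0,7.2],[0,0,0],0.4],[[-4.7,0,7.9],[0,0,0],0.4],[[-3.8,0,8.4],[0,0,0],0.4],[[-2.7,0,8.7],[0,0,0],0.4],[[-1,0,6],[0,0,0],0.4],[[0,0,0],[0,0,0],0.4]]'
python3 -c "
from h import *
go(518.5-75.5,-245.6,28,-90)
crop('scene',330,160,140,140,4.2,'pics/s5.png')"
```

```text
t: 23.77
tool_pos: [0.4615, -0.2457, 0.07]
tool_rot: [3.141, -0.012, 0.001]
contact_force: [-2.7, 2.9, 5.5]
opening: 0.0492
grip_force: 40.7
t: 24.27
tool_pos: [0.4432, -0.2457, 0.0305]
tool_rot: [3.141, -0.011, -0.001]
contact_force: [-2.0, -1.1, 1.6]
opening: 0.0495
grip_force: 44.5
at [ 443.2 -245.7   30.5] yaw -90.4 tilt 0.001 turn z -0.007 then x -0.2 y -0.1 z 2.5 q6 0.93 grip 44 open 49.5 F [-2.  -1.1  1.6] t 24.3
```

View pics/s5.png

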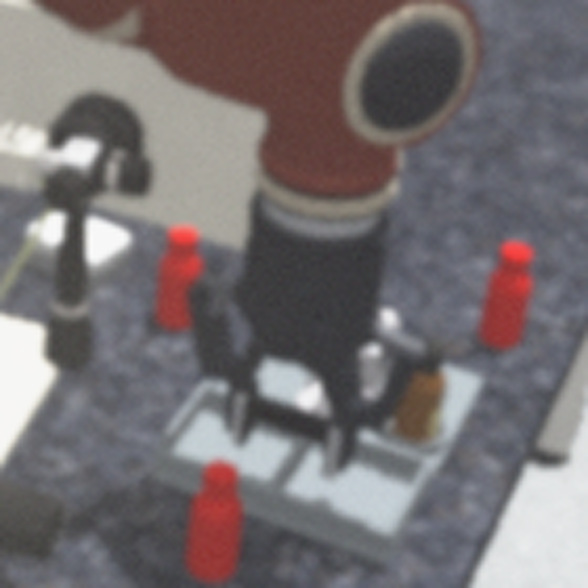

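The T-bar is folded back between the fingers (crop (290,420)) and the clamp arm is up. I'll press gently to the stop, then release.

```bash
python3 -m pendant '[[[0,0,2],[0,0,0],0.4],[[0,0,2],[0,0,0],0.4],[[0,0,2],[0,0,0],0.4],[[0,0,0],[0,0,0],0.4]]'
python3 -m pendant '[[[0,0,-2],[0,0,0],0.6],[[0,0,0],[0,0,0],0.8],[[0,0,0],[0,0,0],0.8],[[0,0,0],[0,0,0],0.8],[[0,0,-10],[0,0,0],0.8],[[0,0,-25],[0,0,0],0.9],[[0,0,-30],[0,0,0],1],[[0,0,-30],[0,0,0],1],[[0,0,-30],[0,0,0],1],[[0,0,-25],[0,0,0],1],[[0,0,0],[0,0,0],1]]'
python3 -c "
from h import *
go(574.5,-247,200,-90)
crop('scene',352,205,104,88,6,'pics/s6.png')
crop('top',380,180,72,80,7.5,'pics/t6.png')"
```

```text
t: 24.65
tool_pos: [0.4427, -0.2457, 0.025]
tool_rot: [3.141, -0.011, -0.005]
contact_force: [-7.2, -1.1, 4.7]
opening: 0.0492
grip_force: 45.1
t: 25.57
tool_pos: [0.4471, -0.2474, 0.1847]
tool_rot: [3.134, -0.011, 0.015]
contact_force: [1.1, -0.1, 0.8]
opening: 0.0851
grip_force: 0.0
at [ 447.1 -247.4  184.7] yaw -90.4 tilt 0.012 turn z -0.007 then x 127.4 y -0.4 z -15.3 q6 0.93 grip 0 open 85.1 F [ 1.1 -0.1  0.8] t 25.6
```

View pics/s6.png

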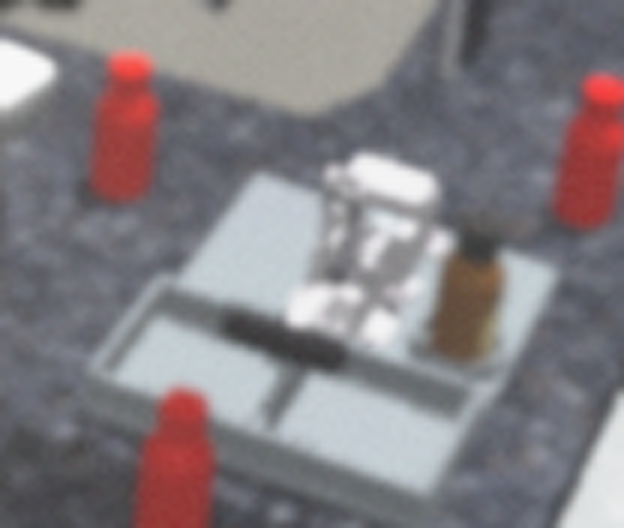

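The handle is folded back, with the T-bar at crop (285,340). The arm stands up in front of the block. I'll check its position from the top view.

View pics/t6.png

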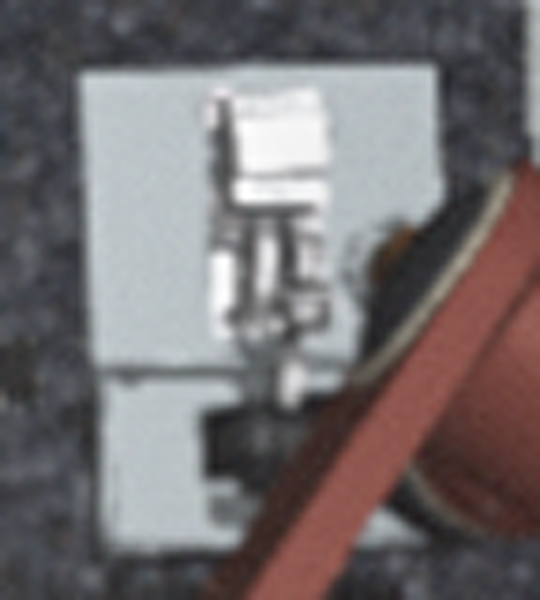

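```bash
python3 -c "
from h import *
print('tbar pred crop',(proj('scene',[.4435,-.2465,.050])-[352,205])*6)
print('block pts', (proj('scene',[[.5745,-.2465,.056],[.5635,-.2285,.056],[.5635,-.2645,.056]])-[352,205])*6,(proj('top',[[.5745,-.2465,.056],[.5525,-.2285,.042],[.5965,-.2645,.042]])-[380,180])*7.5)
print('arm at carrier x -10,0,10,20 z105', (proj('scene',[[.5045,-.2465,.105],[.5145,-.2465,.105],[.5245,-.2465,.105],[.5345,-.2465,.105]])-[352,205])*6)
print(tri({'top':(456,75),'scene':(437,143)}))"
```

```text
tbar pred crop [[281.49787268 344.18659904]]
block pts [[389.87633046 171.79780688]
 [342.88132346 172.03293445]
 [420.9329527  196.50615216]] [[280.97637578 137.47945572]
 [231.90234063 198.43246193]
 [315.8775622   86.95230043]]
arm at carrier x -10,0,10,20 z105 [[349.49601894 158.66992918]
 [357.70152878 146.82308054]
 [365.78610327 135.14677614]
 [373.75229651 123.63750118]]
[ 0.83921367 -0.26252408  0.249974  ]
```

The T-bar is at (281,344), exactly where the fully folded position projects. The block is free and centred at about (279,146) in the top crop, and the arm leans well back. Going for the block.

```bash
python3 -m pendant '[[[15,0,0],[0,0,0],1],[[30,0,0],[0,0,0],1],[[30,0,0],[0,0,0],1],[[30,0,0],[0,0,0],1],[[20,0,0],[0,0,0],1],[[0,0,0],[0,0,0],1],[[0,0,0],[0,0,0],1]]'
python3 -c "
from h import *
go(572.5,-246.5,20,-90)"
```

```text
t: 26.25
tool_pos: [0.5686, -0.2455, 0.1746]
tool_rot: [-3.14, 0.01, 0.006]
contact_force: [-0.4, -0.2, 0.0]
opening: 0.0854
grip_force: 0.0
at [ 568.6 -245.5  174.6] yaw -90.4 tilt 0.004 turn z -0.006 then x 3.9 y 1.0 z 154.6 q6 1.05 grip 0 open 85.4 F [-0.4 -0.2  0. ] t 26.2
```

```bash
python3 -m pendant '[[[4,1,20],[0,0,0],1],[[0,0,30],[0,0,0],1],[[0,0,30],[0,0,0],1],[[0,0,25],[0,0,0],1],[[0,0,20],[0,0,0],1],[[0,0,15],[0,0,0],1],[[0,0,10],[0,0,0],1],[[0,0,4],[0,0,0],1],[[0,0,0],[0,0,0],1],[[0,0,0],[0,0,0],1]]'
python3 -m pendant '[[[0,0,0],[0,0,0],0.6],[[0,0,0],[0,0,0],0.4],[[0,0,0],[0,0,0],0.3],[[0,0,0],[0,0,0],0.25],[[0,0,0],[0,0,0],0.2],[[0,0,0],[0,0,0],0.2],[[0,0,0],[0,0,0],0.2],[[0,0,0],[0,0,0],0.2],[[0,0,0],[0,0,0],0.2],[[0,0,0],[0,0,0],0.2]]' 60
python3 -c "
from h import *
go(572.5,-246.5,20,-90)"
```

```text
t: 27.08
tool_pos: [0.5731, -0.2475, 0.0236]
tool_rot: [3.141, -0.012, 0.001]
contact_force: [0.1, -0.2, 0.2]
opening: 0.0855
grip_force: 0.0
t: 27.92
tool_pos: [0.5736, -0.247, 0.0239]
tool_rot: [-3.141, 0.011, -0.001]
contact_force: [-0.6, 2.8, 5.9]
opening: 0.0351
grip_force: 61.5
at [ 573.6 -247.    23.9] yaw -90.4 tilt 0.001 turn z -0.007 then x -1.1 y -0.5 z 3.9 q6 1.05 grip 61 open 35.1 F [-0.6  2.8  5.9] t 27.9
```

```bash
python3 -m pendant '[[[0,0,-4],[0,0,0],0.2],[[0,0,-8],[0,0,0],0.2],[[0,0,-15],[0,0,0],0.2],[[0,0,-25],[0,0,0],0.2],[[0,0,-28],[0,0,0],0.2],[[0,0,-28],[0,0,0],0.2],[[0,0,-28],[0,0,0],0.2],[[0,0,-28],[0,0,0],0.2],[[0,0,-28],[0,0,0],0.2],[[0,0,-28],[0,0,0],0.2],[[0,0,-28],[0,0,0],0.2],[[0,0,-14],[0,0,0],0.2]]'
python3 -m pendant '[[[-10,0,0],[0,0,0],0.2],[[-25,0,0],[0,0,0],0.2],[[-25,0,0],[0,0,0],0.2],[[-25,0,0],[0,0,0],0.2],[[-25,0,0],[0,0,0],0.2],[[-15,0,0],[0,0,0],0.2],[[0,-15,0],[0,0,0.027],0.2],[[0,-28,0],[0,0,0.027],0.2],[[0,-28,0],[0,0,0.027],0.2],[[0,-28,0],[0,0,0.027],0.2],[[0,-28,0],[0,0,0.027],0.2],[[0,-28,0],[0,0,0.027],0.2]]'
python3 -c "
from h import *
go(446.5,357.4,26,-99.7)"
```

```text
t: 28.92
tool_pos: [0.5736, -0.2479, 0.2891]
tool_rot: [3.139, -0.012, 0.006]
contact_force: [0.7, 0.6, -2.5]
opening: 0.0351
grip_force: 60.6
t: 29.92
tool_pos: [0.4587, -0.0906, 0.282]
tool_rot: [-3.129, 0.269, 0.006]
contact_force: [1.1, -0.5, -3.6]
opening: 0.0355
grip_force: 60.8
at [458.7 -90.6 282. ] yaw -99.8 tilt 0.004 turn z -0.002 then x -87.5 y -439.6 z 256.0 q6 1.39 grip 61 open 35.5 F [ 1.1 -0.5 -3.6] t 29.9
```

```bash
python3 -m pendant '[[[-6,-30,0],[0,0,0],0.2],[[-6,-30,0],[0,0,0],0.2],[[-6,-30,0],[0,0,0],0.2],[[-6,-30,0],[0,0,0],0.2],[[-6,-30,0],[0,0,0],0.2],[[-6,-30,0],[0,0,0],0.2],[[-6,-30,0],[0,0,0],0.2],[[-6,-30,0],[0,0,0],0.2],[[-6,-30,0],[0,0,0],0.2],[[-6,-30,0],[0,0,0],0.2],[[-6,-30,0],[0,0,0],0.2],[[-6,-30,0],[0,0,0],0.2]]'
python3 -m pendant '[[[-6,-30,0],[0,0,0],0.2],[[-6,-24,0],[0,0,0],0.2],[[0,-10,0],[0,0,0],0.2],[[0,0,0],[0,0,0],0.2],[[0,0,0],[0,0,0],0.2],[[0,0,0],[0,0,0],0.2]]'
python3 -c "
from h import *
go(446.5,357.4,26,-99.7)"
```

```text
t: 30.92
tool_pos: [0.4485, 0.2756, 0.2819]
tool_rot: [3.128, -0.265, -0.006]
contact_force: [0.1, -0.5, -3.6]
opening: 0.0353
grip_force: 60.8
t: 31.42
tool_pos: [0.4489, 0.3387, 0.2837]
tool_rot: [3.128, -0.267, -0.002]
contact_force: [0.0, -0.2, -3.0]
opening: 0.0348
grip_force: 60.9
at [448.9 338.7 283.7] yaw -99.8 tilt 0.002 turn z -0.001 then x -5.5 y -18.0 z 257.7 q6 2.26 grip 61 open 34.8 F [ 0.  -0.2 -3. ] t 31.4
```

```bash
python3 -m pendant '[[[-5.5,-18,0],[0,0,0],0.2],[[0,0,30],[0,0,0],0.2],[[0,0,30],[0,0,0],0.2],[[0,0,30],[0,0,0],0.2],[[0,0,30],[0,0,0],0.2],[[0,0,30],[0,0,0],0.2],[[0,0,30],[0,0,0],0.2],[[0,0,25],[0,0,0],0.2],[[0,0,15],[0,0,0],0.2],[[0,0,0],[0,0,0],0.2],[[0,0,0],[0,0,0],0.2],[[0,0,0],[0,0,0],0.2]]'
python3 -c "
from h import *
go(446.5,357.4,26,-99.7)
crop('scene',150,170,100,75,8,'pics/s7.png')
a=np.radians(-9.7);c,s=np.cos(a),np.sin(a)
f=lambda l,z:np.array([[445.7+c*x-s*y,357.4+s*x+c*y,z] for x,y in l])/1000
q=lambda hx,hy:[[hx,hy],[hx,-hy],[-hx,-hy],[-hx,hy]]
print((proj('scene',f(q(46,40),10))-[150,170])*8)
p=get_obs()['tool_pos']*1000
g=lambda l,z:np.array([[p[0]-1+c*x-s*y,p[1]+s*x+c*y,z] for x,y in l])/1000
print((proj('scene',g(q(22,18),p[2]-16))-[150,170])*8)"
```

```text
t: 32.42
tool_pos: [0.448, 0.3587, 0.0666]
tool_rot: [-3.129, 0.267, -0.003]
contact_force: [0.7, -0.1, -2.5]
opening: 0.0351
grip_force: 61.2
at [448.  358.7  66.6] yaw -99.8 tilt 0.003 turn z -0.001 then x -1.2 y 1.5 z 40.6 q6 2.29 grip 61 open 35.1 F [ 0.7 -0.1 -2.5] t 32.4
[[543.87182505 224.4656245 ]
 [672.31300129 292.59076109]
 [480.8874431  389.85752381]
 [353.51101327 315.15322747]]
[[517.67779296 172.71662426]
 [575.98453219 203.06648657]
 [482.91137817 247.22431629]
 [424.85449595 215.48703496]]
```

View pics/s7.png

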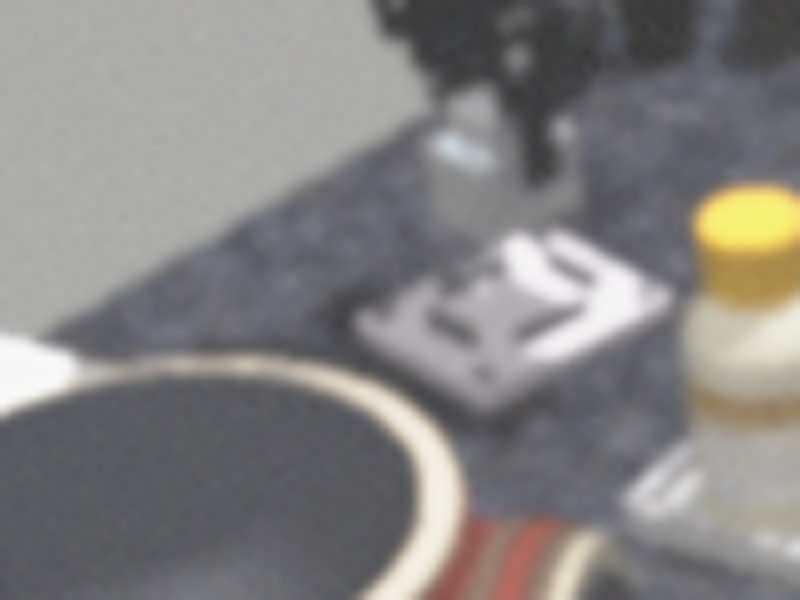

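The block hangs level over the seat (crop (500,190)). The seat corners match the projected fit to about a pixel. Lowering it.

```bash
python3 -m pendant '[[[-1.2,1.5,10],[0,0,0],0.2],[[0,0,10],[0,0,0],0.2],[[0,0,6],[0,0,0],0.2],[[0,0,4],[0,0,0],0.2],[[0,0,3],[0,0,0],0.2],[[0,0,0],[0,0,0],0.2],[[0,0,0],[0,0,0],0.2]]'; python3 -m pendant '[[[0,0,2],[0,0,0],0.2],[[0,0,2],[0,0,0],0.2],[[0,0,0],[0,0,0],0.2],[[0,0,0],[0,0,0],0.2]]'
```

```text
t: 33.05
tool_pos: [0.4452, 0.3575, 0.0317]
tool_rot: [3.13, -0.265, -0.001]
contact_force: [-0.2, -0.2, -3.1]
opening: 0.0351
grip_force: 61.3
t: 33.38
tool_pos: [0.4452, 0.3575, 0.0278]
tool_rot: [3.13, -0.265, -0.0]
contact_force: [0.5, -0.2, -4.0]
opening: 0.0355
grip_force: 61.3
```

```bash
python3 -m pendant '[[[0,0,1],[0,0,0],0.2],[[0,0,1],[0,0,0],0.2],[[0,0,0],[0,0,0],0.2],[[0,0,0],[0,0,0],0.2]]'; python3 -m pendant '[[[0,0,1],[0,0,0],0.2],[[0,0,0],[0,0,0],0.2],[[0,0,0],[0,0,0],0.2]]'
```

```text
t: 33.72
tool_pos: [0.4453, 0.3575, 0.0259]
tool_rot: [-3.13, 0.265, -0.0]
contact_force: [0.0, -0.7, -3.6]
opening: 0.0354
grip_force: 61.4
t: 33.97
tool_pos: [0.4453, 0.3576, 0.0259]
tool_rot: [3.13, -0.265, -0.0]
contact_force: [-5.0, -2.7, 5.3]
opening: 0.0348
grip_force: 62.4
```

```bash
python3 -m pendant '[[[0,0,0],[0,0,0],0.3],[[0,0,0],[0,0,0],0.6],[[0,0,0],[0,0,0],0.8],[[0,0,0],[0,0,0],1],[[0,0,0],[0,0,0],1],[[0,0,0],[0,0,0],1],[[0,0,-8],[0,0,0],1],[[0,0,-20],[0,0,0],1],[[0,0,-28],[0,0,0],1],[[0,0,-28],[0,0,0],1],[[0,0,-28],[0,0,0],1],[[0,0,-28],[0,0,0],1]]'
python3 -m pendant '[[[0,0,-28],[0,0,-0.085],1],[[0,0,-28],[0,0,-0.085],1],[[0,0,-28],[0,0,0],1],[[0,0,-10],[0,0,0],1],[[0,0,0],[0,0,0],1]]'
python3 -c "
from h import *
go(444,-246.3,28,-90)
i=crop('scene',150,170,100,75,7,'pics/s8.png')
j=crop('top',195,212,60,75,7,'pics/t8.png')
cv2.imwrite('pics/m8.png',np.hstack([cv2.imread('pics/t8.png'),cv2.resize(cv2.imread('pics/s8.png')[:,250:625],(375,525))]))"
```

```text
t: 34.97
tool_pos: [0.4452, 0.3575, 0.1669]
tool_rot: [-3.13, 0.265, -0.001]
contact_force: [0.8, 0.2, 0.1]
opening: 0.0855
grip_force: 0.0
t: 35.38
tool_pos: [0.4467, 0.3584, 0.2633]
tool_rot: [-3.138, -0.001, -0.01]
contact_force: [0.5, 0.5, -0.0]
opening: 0.0854
grip_force: 0.0
at [446.7 358.4 263.3] yaw -90.0 tilt 0.007 turn z 0.001 then x -2.7 y 604.7 z 235.3 q6 2.12 grip 0 open 85.4 F [ 0.5  0.5 -0. ] t 35.4
```

View pics/m8.png

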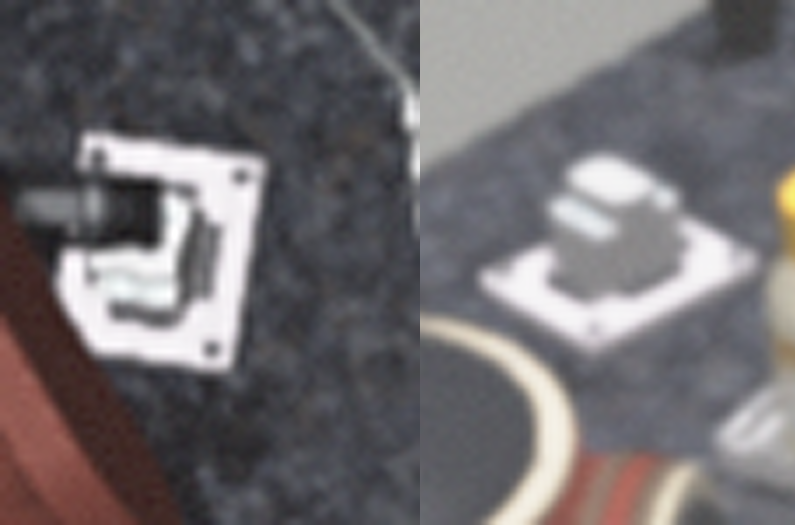

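The block sits flat inside the four rails of the seat. That uses up my pictures, so the rest goes by numbers: back to the T-bar.

```bash
python3 -m pendant '[[[0,15,0],[0,0,0],1],[[0,31,0],[0,0,0],1],[[0,31,0],[0,0,0],1],[[0,31,0],[0,0,0],1],[[0,31,0],[0,0,0],1],[[0,31,0],[0,0,0],1],[[0,31,0],[0,0,0],1],[[0,31,0],[0,0,0],1],[[0,31,0],[0,0,0],1],[[0,31,0],[0,0,0],1],[[0,31,0],[0,0,0],1],[[0,31,0],[0,0,0],1]]'
python3 -m pendant '[[[0,31,0],[0,0,0],1],[[0,31,0],[0,0,0],1],[[0,31,0],[0,0,0],1],[[0,31,0],[0,0,0],1],[[0,31,0],[0,0,0],1],[[0,31,0],[0,0,0],1],[[0,31,0],[0,0,0],1],[[0,20,0],[0,0,0],1],[[0,10,0],[0,0,0],1],[[0,0,0],[0,0,0],1],[[0,0,0],[0,0,0],1]]'
python3 -c "
from h import *
go(444,-246.3,28,-90)"
```

```text
t: 36.48
tool_pos: [0.4437, -0.0004, 0.2561]
tool_rot: [-3.141, -0.001, 0.007]
contact_force: [0.7, -0.6, 0.4]
opening: 0.0853
grip_force: 0.0
t: 37.4
tool_pos: [0.4449, -0.245, 0.2573]
tool_rot: [-3.139, -0.0, 0.003]
contact_force: [0.2, -0.5, -0.5]
opening: 0.085
grip_force: 0.0
at [ 444.9 -245.   257.3] yaw -90.0 tilt 0.003 turn z 0.000 then x -0.9 y 1.3 z 229.3 q6 0.92 grip 0 open 85.0 F [ 0.2 -0.5 -0.5] t 37.4
```

```bash
python3 -m pendant '[[[-1,1,30],[0,0,0],1],[[0,0,30],[0,0,0],1],[[0,0,30],[0,0,0],1],[[0,0,30],[0,0,0],1],[[0,0,30],[0,0,0],1],[[0,0,30],[0,0,0],1],[[0,0,20],[0,0,0],1],[[0,0,13],[0,0,0],1],[[0,0,8],[0,0,0],1],[[0,0,5],[0,0,0],1],[[0,0,0],[0,0,0],1],[[0,0,0],[0,0,0],1]]'
python3 -m pendant '[[[0,0,0],[0,0,0],0.6],[[0,0,0],[0,0,0],0.5],[[0,0,0],[0,0,0],0.4],[[0,0,0],[0,0,0],0.4],[[0,0,0],[0,0,0],0.4],[[0,0,0],[0,0,0],0.4],[[0,0,0],[0,0,0],0.4],[[0,0,0],[0,0,0],0.4],[[0,0,0],[0,0,0],0.4]]' 40
python3 -c "
from h import *
go(444,-246.3,28,-90)"
```

```text
t: 38.4
tool_pos: [0.4453, -0.2464, 0.0337]
tool_rot: [3.141, 0.002, 0.001]
contact_force: [0.5, -0.3, 0.5]
opening: 0.0851
grip_force: 0.0
t: 39.15
tool_pos: [0.445, -0.2458, 0.0332]
tool_rot: [-3.14, -0.0, -0.001]
contact_force: [0.6, 4.8, 2.5]
opening: 0.0488
grip_force: 44.6
at [ 445.  -245.8   33.2] yaw -90.0 tilt 0.002 turn z 0.000 then x -1.0 y 0.5 z 5.2 q6 0.92 grip 45 open 48.8 F [0.6 4.8 2.5] t 39.1
```

```bash
python3 -m pendant '[[[1.7,0,-9.1],[0,0,0],0.4],[[2.7,0,-8.7],[0,0,0],0.4],[[3.8,0,-8.4],[0,0,0],0.4],[[4.7,0,-7.9],[0,0,0],0.4],[[5.7,0,-7.2],[0,0,0],0.4],[[6.4,0,-6.5],[0,0,0],0.4],[[0,0,0],[0,0,0],0.4]]'
python3 -m pendant '[[[7.3,0,-5.7],[0,0,0],0.4],[[7.8,0,-4.8],[0,0,0],0.4],[[8.4,0,-3.7],[0,0,0],0.4],[[8.8,0,-2.8],[0,0,0],0.4],[[0,0,0],[0,0,0],0.4]]'
python3 -c "
from h import *
go(518.5,-246.3,98,-90)"
```

```text
t: 39.73
tool_pos: [0.4705, -0.2458, 0.0816]
tool_rot: [-3.14, -0.002, 0.001]
contact_force: [-0.4, 5.1, -3.4]
opening: 0.049
grip_force: 44.2
t: 40.15
tool_pos: [0.5027, -0.2457, 0.098]
tool_rot: [-3.14, -0.002, 0.002]
contact_force: [-2.0, 4.7, -3.8]
opening: 0.0487
grip_force: 45.3
at [ 502.7 -245.7   98. ] yaw -89.9 tilt 0.002 turn z 0.001 then x 15.8 y 0.6 z -0.0 q6 0.98 grip 45 open 48.7 F [-2.   4.7 -3.8] t 40.1
```

```bash
python3 -m pendant '[[[4.5,0,-0.8],[0,0,0],0.4],[[4.5,0,-0.8],[0,0,0],0.4],[[4.6,0,-0.4],[0,0,0],0.4],[[4.6,0,0],[0,0,0],0.4],[[0,0,0],[0,0,0],0.4],[[0,0,0],[0,0,0],0.4]]'
python3 -m pendant '[[[2,0,0],[0,0,0],0.4],[[1.5,0,0],[0,0,0],0.4],[[0,0,0],[0,0,0],0.4],[[0,0,0],[0,0,0],0.4]]'
```

```text
t: 40.65
tool_pos: [0.5205, -0.2457, 0.1002]
tool_rot: [-3.14, -0.002, 0.002]
contact_force: [-2.0, 5.4, -3.0]
opening: 0.0493
grip_force: 42.6
t: 40.98
tool_pos: [0.5235, -0.2457, 0.1003]
tool_rot: [-3.14, -0.002, 0.003]
contact_force: [-5.4, 5.1, -1.4]
opening: 0.0487
grip_force: 42.0
```

```bash
python3 -m pendant '[[[2,0,0],[0,0,0],0.4],[[1,0,0],[0,0,0],0.4],[[0,0,0],[0,0,0],0.4],[[0,0,0],[0,0,0],0.4]]'; python3 -m pendant '[[[1.5,0,0],[0,0,0],0.4],[[1.5,0,0],[0,0,0],0.4],[[0,0,0],[0,0,0],0.4],[[0,0,0],[0,0,0],0.4]]'
```

```text
t: 41.32
tool_pos: [0.5263, -0.2457, 0.1002]
tool_rot: [-3.14, -0.001, 0.004]
contact_force: [-4.3, 5.8, -2.0]
opening: 0.0489
grip_force: 41.5
t: 41.65
tool_pos: [0.5293, -0.2456, 0.1001]
tool_rot: [-3.14, -0.002, 0.004]
contact_force: [-3.8, 5.8, -2.6]
opening: 0.0487
grip_force: 41.7
```

```bash
python3 -m pendant '[[[0,0,0],[0,0,0],0.6],[[0,0,0],[0,0,0],0.8],[[0,0,0],[0,0,0],1],[[0,0,0],[0,0,0],1],[[0,0,0],[0,0,0],1],[[0,0,-15],[0,0,0],1],[[0,0,-30],[0,0,0],1],[[-20,0,-30],[0,0,0],1],[[-30,0,-30],[0,0,0],1],[[-30,0,-20],[0,0,0],1],[[-30,0,0],[0,0,0],1],[[0,0,0],[0,0,0],1]]'
cat > tb.py <<'E'
from h import *
def tb(im,n,P):
    c=proj(n,P)[0]; x,y=int(c[0]),int(c[1]); w=im[y-14:y+15,x-18:x+19].astype(int)
    m=(w.max(2)<75)
    N,l,st,ce=cv2.connectedComponentsWithStats(m.astype(np.uint8))
    return c.round(1),[(st[i,2:],(ce[i]+[x-18,y-14]).round(1)) for i in range(1,N) if st[i,4]>15],w[::2,::2].max(2)
P=np.array([.5185,-.247,.117])
for nm,im in(('old',cv2.imread('pics/scene0.png')),('now',optics.get_image('scene')[:,:,::-1])):
    r=tb(im,'scene',P); print(nm,r[0],r[1]);
for th in(0,.05,.1,.15,.2,.3):print(th,proj('scene',[.5185-.076*np.sin(th),-.247,.041+.076*np.cos(th)]).round(1))
im=cv2.imread('pics/scene0.png')
E
python3 tb.py
```

```text
t: 42.65
tool_pos: [0.418, -0.2473, 0.2267]
tool_rot: [3.138, -0.002, 0.004]
contact_force: [0.4, 0.1, -0.5]
opening: 0.0859
grip_force: 0.0
old [412.9 224.8] [(array([18,  7, 49], dtype=int32), array([412.4, 225.5]))]
now [412.9 224.8] [(array([18,  8, 69], dtype=int32), array([412.1, 225.3]))]
0 [[412.9 224.8]]
0.05 [[412.4 225.5]]
0.1 [[411.9 226.4]]
0.15 [[411.4 227.3]]
0.2 [[410.8 228.2]]
0.3 [[409.7 230.3]]
```

```bash
python3 -m pendant '[[[20,0,20],[0,0,0],0.5],[[20,0,25],[0,0,0],0],[[10,0,25],[0,0,0],0],[[0,0,25],[0,0,0],0],[[0,0,15],[0,0,0],0],[[0,0,4],[0,0,0],0],[[0,0,0],[0,0,0],0],[[0,0,0],[0,0,0],0],[[0,0,0],[0,0,0],0],[[0,0,0],[0,0,0],0],[[0,0,0],[0,0,0],0]]'
python3 -m pendant '[[[8,0,0],[0,0,0],0],[[6,0,0],[0,0,0],0],[[5,0,0],[0,0,0],0],[[3,0,0],[0,0,0],0],[[0,0,0],[0,0,0],0],[[0,0,0],[0,0,0],0]]'
```

```text
t: 43.62
tool_pos: [0.471, -0.2471, 0.1117]
tool_rot: [3.14, 0.001, 0.003]
contact_force: [-0.6, -1.2, -0.8]
opening: 0.0
grip_force: 0.0
t: 44.12
tool_pos: [0.4924, -0.2463, 0.11]
tool_rot: [-3.141, -0.002, 0.001]
contact_force: [-0.9, 0.5, -0.0]
opening: 0.0001
grip_force: 0.0
```

```bash
python3 -m pendant '[[[3,0,0],[0,0,0],0],[[2,0,0],[0,0,0],0],[[2,0,0],[0,0,0],0],[[0,0,0],[0,0,0],0],[[0,0,0],[0,0,0],0]]'; python3 -m pendant '[[[1,0,0],[0,0,0],0],[[1,0,0],[0,0,0],0],[[0,0,0],[0,0,0],0],[[0,0,0],[0,0,0],0]]'
```

```text
t: 44.53
tool_pos: [0.4993, -0.2465, 0.1101]
tool_rot: [-3.142, -0.001, 0.0]
contact_force: [-0.7, -0.4, -0.0]
opening: 0.0
grip_force: 0.0
t: 44.87
tool_pos: [0.5002, -0.2464, 0.1101]
tool_rot: [-3.141, -0.001, 0.005]
contact_force: [-4.3, 0.1, 1.9]
opening: 0.0001
grip_force: 2.6
```

```bash
python3 -m pendant '[[[1,0,0],[0,0,0],0],[[1,0,0],[0,0,0],0],[[0,0,0],[0,0,0],0],[[0,0,0],[0,0,0],0]]'; python3 -m pendant '[[[-10,0,0],[0,0,0],0],[[-15,0,0],[0,0,0],0],[[-15,0,-25],[0,0,0],0.5],[[0,0,-30],[0,0,0],1],[[0,0,-30],[0,0,0],1],[[0,0,-30],[0,0,0],1],[[0,0,-30],[0,0,0],1],[[0,0,0],[0,0,0],1]]'; python3 tb.py | head -2; python3 -c "
from h import *
go(479,200.5,44,-50)"
```

```text
t: 45.2
tool_pos: [0.5004, -0.2464, 0.1101]
tool_rot: [-3.141, -0.002, 0.012]
contact_force: [-12.3, 0.2, 7.7]
opening: 0.0
grip_force: 6.1
t: 45.87
tool_pos: [0.4659, -0.2484, 0.2633]
tool_rot: [3.134, 0.001, 0.018]
contact_force: [0.6, -1.5, 1.1]
opening: 0.0722
grip_force: 0.0
old [412.9 224.8] [(array([18,  7, 49], dtype=int32), array([412.4, 225.5]))]
now [412.9 224.8] [(array([18,  7, 63], dtype=int32), array([412.4, 225.2]))]
at [ 465.1 -247.7  260.1] yaw -90.0 tilt 0.010 turn z -0.697 then x 298.8 y -334.4 z 216.1 q6 0.94 grip 0 open 78.7 F [-1.  -0.6  0.2] t 45.9
```

Hard stop confirmed: 12 N gave no movement, so the clamp is locked. Now the medium bottle.

```bash
python3 -m pendant '[[[0,0,0],[0,0,-0.116],1],[[0,0,0],[0,0,-0.116],1],[[0,0,0],[0,0,-0.116],1],[[0,0,0],[0,0,-0.116],1],[[0,0,0],[0,0,-0.116],1],[[0,0,0],[0,0,-0.116],1],[[10,-11,0],[0,0,0],1],[[20,-22.5,0],[0,0,0],1],[[20,-22.5,0],[0,0,0],1],[[20,-22.5,0],[0,0,0],1],[[20,-22.5,0],[0,0,0],1],[[20,-22.5,0],[0,0,0],1]]'
python3 -m pendant '[[[20,-22.5,0],[0,0,0],1],[[20,-22.5,0],[0,0,0],1],[[20,-22.5,0],[0,0,0],1],[[20,-22.5,0],[0,0,0],1],[[20,-22.5,0],[0,0,0],1],[[20,-22.5,0],[0,0,0],1],[[20,-22.5,0],[0,0,0],1],[[20,-22.5,0],[0,0,0],1],[[20,-22.5,0],[0,0,0],1],[[0,0,0],[0,0,0],1],[[0,0,0],[0,0,0],1]]'
python3 -c "
from h import *
go(479.3,200,44,-50)"
```

```text
t: 46.92
tool_pos: [0.4676, -0.079, 0.2539]
tool_rot: [-2.953, -1.068, 0.001]
contact_force: [0.9, -0.3, -0.4]
opening: 0.0855
grip_force: 0.0
t: 47.83
tool_pos: [0.4753, 0.1912, 0.2539]
tool_rot: [-2.952, -1.075, 0.003]
contact_force: [0.0, 0.5, -0.4]
opening: 0.0855
grip_force: 0.0
at [475.3 191.2 253.9] yaw -50.0 tilt 0.002 turn z 0.000 then x 8.8 y -4.2 z 209.9 q6 1.11 grip 0 open 85.5 F [ 0.   0.5 -0.4] t 47.8
```

```bash
python3 -m pendant '[[[8.8,-4.2,0],[0,0,0],1],[[0,0,30],[0,0,0],1],[[0,0,30],[0,0,0],1],[[0,0,30],[0,0,0],1],[[0,0,30],[0,0,0],1],[[0,0,30],[0,0,0],1],[[0,0,25],[0,0,0],1],[[0,0,18],[0,0,0],1],[[0,0,10],[0,0,0],1],[[0,0,4],[0,0,0],1],[[0,0,0],[0,0,0],1],[[0,0,0],[0,0,0],1]]'
python3 -m pendant '[[[0,0,0],[0,0,0],0.4],[[0,0,0],[0,0,0],0.3],[[0,0,0],[0,0,0],0.3],[[0,0,0],[0,0,0],0.3],[[0,0,0],[0,0,0],0.3],[[0,0,0],[0,0,0],0.3],[[0,0,0],[0,0,0],0.3],[[0,0,0],[0,0,0],0.3],[[0,0,0],[0,0,0],0.3]]' 35
python3 -m pendant '[[[0,0,-4],[0,0,0],0.3],[[0,0,-10],[0,0,0],0.3],[[0,0,-20],[0,0,0],0.3],[[0,0,-28],[0,0,0],0.3],[[0,0,-28],[0,0,0],0.3],[[0,0,-28],[0,0,0],0.3],[[0,0,-28],[0,0,0],0.3],[[0,0,-28],[0,0,0],0.3],[[0,0,-28],[0,0,0],0.3],[[0,0,-28],[0,0,0],0.3],[[0,0,-20],[0,0,0],0.3],[[0,0,-10],[0,0,0],0.3]]'
python3 -c "
from h import *
go(453.5,-284,49,-50)"
```

```text
t: 48.83
tool_pos: [0.4815, 0.1985, 0.0493]
tool_rot: [2.953, 1.071, 0.003]
contact_force: [0.4, 0.6, -0.2]
opening: 0.0858
grip_force: 0.0
t: 49.58
tool_pos: [0.4814, 0.1989, 0.0494]
tool_rot: [-2.953, -1.073, -0.003]
contact_force: [-1.2, 0.9, 5.9]
opening: 0.0448
grip_force: 35.4
t: 50.58
tool_pos: [0.4813, 0.1987, 0.3123]
tool_rot: [2.952, 1.072, 0.008]
contact_force: [-0.4, 1.0, -0.6]
opening: 0.045
grip_force: 35.8
at [481.3 198.7 312.3] yaw -50.1 tilt 0.005 turn z -0.001 then x -331.5 y 351.9 z 263.3 q6 1.12 grip 36 open 45.0 F [-0.4  1.  -0.6] t 50.6
```

```bash
python3 -m pendant '[[[-10,11,0],[0,0,0],0.3],[[-20,21.2,0],[0,0,0],0.3],[[-20,21.2,0],[0,0,0],0.3],[[-20,21.2,0],[0,0,0],0.3],[[-20,21.2,0],[0,0,0],0.3],[[-20,21.2,0],[0,0,0],0.3],[[-20,21.2,0],[0,0,0],0.3],[[-20,21.2,0],[0,0,0],0.3],[[-20,21.2,0],[0,0,0],0.3],[[-20,21.2,0],[0,0,0],0.3],[[-20,21.2,0],[0,0,0],0.3],[[-20,21.2,0],[0,0,0],0.3]]'
python3 -m pendant '[[[-20,21.2,0],[0,0,0],0.3],[[-20,21.2,0],[0,0,0],0.3],[[-20,21.2,0],[0,0,0],0.3],[[-20,21.2,0],[0,0,0],0.3],[[-10,11,0],[0,0,0],0.3],[[0,0,0],[0,0,0],0.3],[[0,0,0],[0,0,0],0.3]]'
python3 -c "
from h import *
go(454,-284,54,-50)"
```

```text
t: 51.58
tool_pos: [0.4599, -0.1375, 0.3071]
tool_rot: [-2.952, -1.072, 0.002]
contact_force: [0.7, -1.0, -0.5]
opening: 0.0449
grip_force: 35.8
t: 52.17
tool_pos: [0.4529, -0.2674, 0.3073]
tool_rot: [-2.951, -1.07, 0.001]
contact_force: [-1.0, -0.2, -0.1]
opening: 0.0453
grip_force: 35.9
at [ 452.9 -267.4  307.3] yaw -50.1 tilt 0.002 turn z -0.002 then x -9.8 y 13.4 z 253.3 q6 0.20 grip 36 open 45.3 F [-1.  -0.2 -0.1] t 52.2
```

```bash
python3 -m pendant '[[[-9.8,13.4,0],[0,0,0],0.3],[[0,0,30],[0,0,0],0.3],[[0,0,30],[0,0,0],0.3],[[0,0,30],[0,0,0],0.3],[[0,0,30],[0,0,0],0.3],[[0,0,30],[0,0,0],0.3],[[0,0,30],[0,0,0],0.3],[[0,0,25],[0,0,0],0.3],[[0,0,15],[0,0,0],0.3],[[0,0,0],[0,0,0],0.3],[[0,0,0],[0,0,0],0.3]]'
python3 -c "
from h import *
go(454,-285,54,-50)"
```

```text
t: 53.08
tool_pos: [0.4542, -0.2833, 0.0875]
tool_rot: [-2.951, -1.074, 0.001]
contact_force: [0.0, -0.2, 0.7]
opening: 0.0449
grip_force: 36.0
at [ 454.2 -283.3   87.5] yaw -50.0 tilt 0.002 turn z -0.000 then x -1.3 y 1.2 z 33.5 q6 0.18 grip 36 open 44.9 F [ 0.  -0.2  0.7] t 53.1
```

```bash
python3 -m pendant '[[[0,0,12],[0,0,0],0.3],[[0,0,8],[0,0,0],0.3],[[0,0,6],[0,0,0],0.3],[[0,0,4],[0,0,0],0.3],[[0,0,0],[0,0,0],0.3],[[0,0,0],[0,0,0],0.3]]'; python3 -m pendant '[[[0,0,1],[0,0,0],0.3],[[0,0,1],[0,0,0],0.3],[[0,0,0],[0,0,0],0.3],[[0,0,0],[0,0,0],0.3]]'
```

```text
t: 53.58
tool_pos: [0.4543, -0.2842, 0.058]
tool_rot: [-2.953, -1.072, 0.0]
contact_force: [0.0, -0.2, -1.5]
opening: 0.0447
grip_force: 36.0
t: 53.92
tool_pos: [0.4545, -0.2843, 0.0564]
tool_rot: [2.953, 1.072, 0.0]
contact_force: [-0.5, 0.5, -0.3]
opening: 0.0447
grip_force: 36.0
```

```bash
python3 -m pendant '[[[0,0,1],[0,0,0],0.3],[[0,0,0],[0,0,0],0.3],[[0,0,0],[0,0,0],0.3]]'; python3 -m pendant '[[[0,0,1],[0,0,0],0.3],[[0,0,0],[0,0,0],0.3],[[0,0,0],[0,0,0],0.3]]'
```

```text
t: 54.17
tool_pos: [0.4543, -0.2841, 0.0551]
tool_rot: [-2.953, -1.072, 0.0]
contact_force: [-0.5, -0.2, -0.2]
opening: 0.045
grip_force: 36.0
t: 54.42
tool_pos: [0.4546, -0.2843, 0.0545]
tool_rot: [2.953, 1.072, 0.0]
contact_force: [-0.9, 0.6, 1.4]
opening: 0.0453
grip_force: 36.1
```

```bash
python3 -m pendant '[[[0,0,0],[0,0,0],0.6],[[0,0,0],[0,0,0],0.8],[[0,0,0],[0,0,0],1],[[0,0,0],[0,0,0],1],[[0,0,0],[0,0,0],1],[[0,0,-10],[0,0,0],1],[[0,0,-20],[0,0,0],1],[[0,0,-28],[0,0,0],1],[[0,0,-28],[0,0,0],1],[[0,0,-28],[0,0,0],1],[[0,0,-28],[0,0,0],1],[[0,0,-28],[0,0,0],1]]'
python3 -m pendant '[[[0,0,-15],[0,0,0.123],1],[[0,0,-15],[0,0,0.123],1],[[0,0,-5],[0,0,0.123],1],[[0,0,0],[0,0,0.123],1],[[0,0,0],[0,0,0.123],1],[[0,0,0],[0,0,0.123],1],[[0,0,0],[0,0,0.123],1],[[0,0,0],[0,0,0.123],1],[[0,0,0],[0,0,0.123],1],[[0,0,0],[0,0,0.123],1],[[0,0,0],[0,0,0.123],1],[[0,0,0],[0,0,0.123],1]]'
python3 -c "
from h import *
go(407,191,49,-135)"
```

```text
t: 55.42
tool_pos: [0.4543, -0.284, 0.2265]
tool_rot: [2.952, 1.072, 0.001]
contact_force: [0.1, -1.6, 0.3]
opening: 0.0854
grip_force: 0.0
t: 56.42
tool_pos: [0.4543, -0.2841, 0.26]
tool_rot: [2.902, -1.202, 0.001]
contact_force: [-0.3, -0.3, -0.3]
opening: 0.0854
grip_force: 0.0
at [ 454.3 -284.1  260. ] yaw -135.0 tilt 0.001 turn z 0.000 then x -369.4 y -302.5 z 211.0 q6 1.66 grip 0 open 85.4 F [-0.3 -0.3 -0.3] t 56.4
```

```bash
python3 -m pendant '[[[-12,-10,0],[0,0,0],1],[[-24,-19.7,0],[0,0,0],1],[[-24,-19.7,0],[0,0,0],1],[[-24,-19.7,0],[0,0,0],1],[[-24,-19.7,0],[0,0,0],1],[[-24,-19.7,0],[0,0,0],1],[[-24,-19.7,0],[0,0,0],1],[[-24,-19.7,0],[0,0,0],1],[[-24,-19.7,0],[0,0,0],1],[[-24,-19.7,0],[0,0,0],1],[[-24,-19.7,0],[0,0,0],1],[[-24,-19.7,0],[0,0,0],1]]'
python3 -m pendant '[[[-24,-19.7,0],[0,0,0],1],[[-24,-19.7,0],[0,0,0],1],[[-24,-19.7,0],[0,0,0],1],[[-15,-12,0],[0,0,0],1],[[0,0,0],[0,0,0],1],[[0,0,0],[0,0,0],1],[[0,0,0],[0,0,0],1]]'
python3 -c "
from h import *
go(407,191,52,-135)"
```

```text
t: 57.42
tool_pos: [0.4163, 0.073, 0.2598]
tool_rot: [-2.907, 1.189, -0.002]
contact_force: [-0.2, -0.3, 0.5]
opening: 0.0855
grip_force: 0.0
t: 58.0
tool_pos: [0.4051, 0.1825, 0.2594]
tool_rot: [2.907, -1.191, 0.001]
contact_force: [-0.2, -0.1, 0.6]
opening: 0.0853
grip_force: 0.0
at [405.1 182.5 259.4] yaw -134.6 tilt 0.000 turn z 0.007 then x -4.6 y -7.3 z 207.4 q6 2.60 grip 0 open 85.3 F [-0.2 -0.1  0.6] t 58.0
```

```bash
python3 -m pendant '[[[-4.6,-7.3,0],[0,0,0],1],[[0,0,30],[0,0,0],1],[[0,0,30],[0,0,0],1],[[0,0,30],[0,0,0],1],[[0,0,30],[0,0,0],1],[[0,0,30],[0,0,0],1],[[0,0,25],[0,0,0],1],[[0,0,16],[0,0,0],1],[[0,0,10],[0,0,0],1],[[0,0,4],[0,0,0],1],[[0,0,0],[0,0,0],1],[[0,0,0],[0,0,0],1]]'
python3 -m pendant '[[[0,0,0],[0,0,0],0.6],[[0,0,0],[0,0,0],0.4],[[0,0,0],[0,0,0],0.4],[[0,0,0],[0,0,0],0.4],[[0,0,0],[0,0,0],0.4],[[0,0,0],[0,0,0],0.4],[[0,0,0],[0,0,0],0.4],[[0,0,0],[0,0,0],0.4]]' 40
python3 -m pendant '[[[0,0,-4],[0,0,0],0.4],[[0,0,-10],[0,0,0],0.4],[[0,0,-20],[0,0,0],0.4],[[0,0,-28],[0,0,0],0.4],[[0,0,-28],[0,0,0],0.4],[[0,0,-28],[0,0,0],0.4],[[0,0,-28],[0,0,0],0.4],[[0,0,-28],[0,0,0],0.4],[[0,0,-28],[0,0,0],0.4],[[0,0,-28],[0,0,0],0.4],[[0,0,-20],[0,0,0],0.4],[[0,0,-8],[0,0,0],0.4]]'
python3 -c "
from h import *
go(455.5,-211.5,57,-135)"
```

```text
t: 59.0
tool_pos: [0.4082, 0.1913, 0.0553]
tool_rot: [-2.905, 1.194, -0.002]
contact_force: [0.7, -0.4, -0.4]
opening: 0.0853
grip_force: 0.0
t: 59.67
tool_pos: [0.4082, 0.1915, 0.0556]
tool_rot: [-2.905, 1.193, -0.003]
contact_force: [-1.6, -0.9, 6.6]
opening: 0.0544
grip_force: 42.1
t: 60.67
tool_pos: [0.4081, 0.1915, 0.3166]
tool_rot: [-2.903, 1.191, -0.008]
contact_force: [0.8, 0.3, -1.6]
opening: 0.0539
grip_force: 42.6
at [408.1 191.5 316.6] yaw -134.6 tilt 0.006 turn z 0.006 then x 318.5 y 251.5 z 259.6 q6 2.62 grip 43 open 53.9 F [ 0.8  0.3 -1.6] t 60.7
```

```bash
python3 -m pendant '[[[11,9,0],[0,0,0],0.4],[[23,18,0],[0,0,0],0.4],[[23,18,0],[0,0,0],0.4],[[23,18,0],[0,0,0],0.4],[[23,18,0],[0,0,0],0.4],[[23,18,0],[0,0,0],0.4],[[23,18,0],[0,0,0],0.4],[[23,18,0],[0,0,0],0.4],[[23,18,0],[0,0,0],0.4],[[23,18,0],[0,0,0],0.4],[[23,18,0],[0,0,0],0.4],[[23,18,0],[0,0,0],0.4]]'
python3 -m pendant '[[[23,18,0],[0,0,0],0.4],[[20,16,0],[0,0,0],0.4],[[12,10,0],[0,0,0],0.4],[[0,0,0],[0,0,0],0.4],[[0,0,0],[0,0,0],0.4],[[0,0,0],[0,0,0],0.4],[[0,0,0],[0,0,0],0.4]]'
python3 -c "
from h import *
go(456,-213.5,60,-135)"
```

```text
t: 61.67
tool_pos: [0.449, -0.1428, 0.311]
tool_rot: [-2.906, 1.193, 0.003]
contact_force: [0.2, 0.3, -2.0]
opening: 0.0541
grip_force: 42.7
t: 62.25
tool_pos: [0.4578, -0.2103, 0.3121]
tool_rot: [-2.907, 1.191, 0.0]
contact_force: [-0.2, -0.3, -1.0]
opening: 0.0541
grip_force: 42.7
at [ 457.8 -210.3  312.1] yaw -134.6 tilt 0.000 turn z 0.008 then x 1.0 y 3.5 z 252.1 q6 1.77 grip 43 open 54.1 F [-0.2 -0.3 -1. ] t 62.2
```

```bash
python3 -m pendant '[[[1,3.5,0],[0,0,0],0.4],[[0,0,30],[0,0,0],0.4],[[0,0,30],[0,0,0],0.4],[[0,0,30],[0,0,0],0.4],[[0,0,30],[0,0,0],0.4],[[0,0,30],[0,0,0],0.4],[[0,0,30],[0,0,0],0.4],[[0,0,22],[0,0,0],0.4],[[0,0,12],[0,0,0],0.4],[[0,0,6],[0,0,0],0.4],[[0,0,0],[0,0,0],0.4],[[0,0,0],[0,0,0],0.4]]'
python3 -c "
from h import *
go(456,-213.5,60,-135)
im=optics.get_image('scene')[:,:,::-1]
h=cv2.cvtColor(np.ascontiguousarray(im),cv2.COLOR_BGR2HSV)
y=((h[...,0]>18)&(h[...,0]<30)&(h[...,1]>120)&(h[...,2]>150)).astype(np.uint8)
N,_,st,ce=cv2.connectedComponentsWithStats(y);print([(st[i],ce[i]) for i in range(1,N) if st[i,4]>20])
z=get_obs()['tool_pos'][2]-.0526
print(proj('scene',[[.4565,-.210,.118],[.456,-.2135,z+.110],[.454,-.2115,z+.110]]))"
```

```text
t: 63.25
tool_pos: [0.4569, -0.2151, 0.0936]
tool_rot: [2.906, -1.193, 0.003]
contact_force: [0.4, 0.5, -1.9]
opening: 0.0542
grip_force: 42.7
at [ 456.9 -215.1   93.6] yaw -134.6 tilt 0.002 turn z 0.007 then x -1.8 y -0.5 z 33.6 q6 1.76 grip 43 open 54.2 F [ 0.4  0.5 -1.9] t 63.2
[(array([384, 216,   9,  16, 100], dtype=int32), array([387.39, 223.95]))]
[[389.68807115 232.33529588]
 [392.35441199 221.21988623]
 [391.24655198 221.37886656]]
```

```bash
python3 -m pendant '[[[-0.9,-0.9,8],[0,0,0],0.4],[[0,0,6],[0,0,0],0.4],[[0,0,0],[0,0,0],0.4],[[0,0,0],[0,0,0],0.4]]'; python3 -m pendant '[[[0,0,4],[0,0,0],0.4],[[0,0,4],[0,0,0],0.4],[[0,0,4],[0,0,0],0.4],[[0,0,0],[0,0,0],0.4],[[0,0,0],[0,0,0],0.4]]'
```

```text
t: 63.63
tool_pos: [0.4557, -0.2132, 0.0777]
tool_rot: [-2.906, 1.193, 0.002]
contact_force: [0.9, -0.0, -2.2]
opening: 0.0538
grip_force: 42.7
t: 64.05
tool_pos: [0.4557, -0.2132, 0.0656]
tool_rot: [-2.906, 1.193, 0.002]
contact_force: [-0.1, 0.3, -1.9]
opening: 0.054
grip_force: 42.7
```

Bottom is at about 13 mm, below the wall tops, with no contact. Continuing.

```bash
python3 -m pendant '[[[0,0,2],[0,0,0],0.4],[[0,0,1],[0,0,0],0.4],[[0,0,0],[0,0,0],0.4],[[0,0,0],[0,0,0],0.4]]'; python3 -m pendant '[[[0,0,1],[0,0,0],0.4],[[0,0,0],[0,0,0],0.4],[[0,0,0],[0,0,0],0.4]]'; python3 -m pendant '[[[0,0,1],[0,0,0],0.4],[[0,0,0],[0,0,0],0.4],[[0,0,0],[0,0,0],0.4]]'
```

```text
t: 64.38
tool_pos: [0.4561, -0.2134, 0.0632]
tool_rot: [-2.906, 1.193, 0.0]
contact_force: [-1.0, -0.1, -1.2]
opening: 0.054
grip_force: 42.7
t: 64.63
tool_pos: [0.4561, -0.2135, 0.0621]
tool_rot: [-2.906, 1.193, 0.0]
contact_force: [-0.7, -0.4, -2.3]
opening: 0.0539
grip_force: 42.7
t: 64.88
tool_pos: [0.456, -0.2134, 0.0611]
tool_rot: [-2.906, 1.193, 0.0]
contact_force: [-0.1, 0.3, -1.5]
opening: 0.0541
grip_force: 42.7
```

```bash
python3 -m pendant '[[[0,0,1],[0,0,0],0.4],[[0,0,0],[0,0,0],0.4],[[0,0,0],[0,0,0],0.4]]'; python3 -m pendant '[[[0,0,0.7],[0,0,0],0.4],[[0,0,0],[0,0,0],0.4],[[0,0,0],[0,0,0],0.4]]'
```

```text
t: 65.13
tool_pos: [0.4563, -0.2137, 0.0607]
tool_rot: [2.906, -1.193, 0.001]
contact_force: [-0.1, 0.3, 2.5]
opening: 0.054
grip_force: 42.8
t: 65.38
tool_pos: [0.4565, -0.2138, 0.0607]
tool_rot: [2.906, -1.193, 0.001]
contact_force: [-3.4, 0.6, 7.1]
opening: 0.054
grip_force: 43.5
```

```bash
python3 -m pendant '[[[0,0,-0.8],[0,0,0],0.4],[[0,0,0],[0,0,0],0.6],[[0,0,0],[0,0,0],0.8],[[0,0,0],[0,0,0],1],[[0,0,0],[0,0,0],1],[[0,0,0],[0,0,0],1],[[0,0,-10],[0,0,0],1],[[0,0,-20],[0,0,0],1],[[0,0,-28],[0,0,0],1],[[0,0,-28],[0,0,0],1],[[0,0,-28],[0,0,0],1],[[0,0,-28],[0,0,0],1]]'
python3 -m pendant '[[[0,0,-28],[0,0,0],1],[[0,0,-28],[0,0,0],1],[[0,0,0],[0,0,0],1],[[8,20,0],[0,0,0],1],[[8,28,0],[0,0,0],1],[[8,28,0],[0,0,0],1],[[8,28,0],[0,0,0],1],[[8,28,0],[0,0,0],1],[[8,20,0],[0,0,0],1],[[0,0,0],[0,0,0],1],[[0,0,0],[0,0,0],1]]'
cat > chk.py <<'E'
from h import *
for n in('scene','top'):
    old=cv2.imread(f'pics/{n}0.png');now=np.ascontiguousarray(optics.get_image(n)[:,:,::-1])
    for nm,im in(('old',old),('now',now)):
        h=cv2.cvtColor(im,cv2.COLOR_BGR2HSV);o=np.zeros(h.shape[:2],bool)
        o[205:300,352:456] = n=='scene'; o[180:262,380:450]|= n=='top'
        H,S,V=h[...,0].astype(int),h[...,1],h[...,2]
        for k,m in dict(yellow=(H>18)&(H<30)&(S>120)&(V>150),pink=((H<8)|(H>168))&(S>50)&(S<150)&(V>110),brown=(H>5)&(H<18)&(S>110)&(V<140),white=(S<25)&(V>225)).items():
            N,_,st,ce=cv2.connectedComponentsWithStats((m&o).astype(np.uint8))
            print(n,nm,k,[(st[i].tolist(),ce[i].round(1).tolist()) for i in range(1,N) if st[i,4]>25])
E
python3 chk.py; python3 tb.py|head -2; python3 -c "
from h import *
go(456,-213.5,60,-135)"
```

```text
t: 66.38
tool_pos: [0.4559, -0.2133, 0.2044]
tool_rot: [2.906, -1.193, 0.001]
contact_force: [0.5, -1.3, 0.5]
opening: 0.0853
grip_force: 0.0
t: 67.3
tool_pos: [0.3829, -0.3558, 0.2583]
tool_rot: [-2.904, 1.196, 0.0]
contact_force: [0.1, 0.2, 0.2]
opening: 0.0854
grip_force: 0.0
scene old yellow [([382, 226, 15, 16, 206], [388.6, 233.3])]
scene old pink [([367, 213, 12, 26, 154], [372.2, 226.6]), ([444, 217, 12, 27, 97], [449.3, 231.5]), ([407, 256, 20, 13, 202], [416.3, 262.3]), ([374, 269, 15, 30, 121], [381.0, 284.0])]
scene old brown []
scene old white [([352, 212, 8, 10, 55], [354.7, 216.6]), ([389, 241, 10, 8, 46], [394.2, 245.4]), ([412, 242, 14, 10, 96], [418.4, 246.9]), ([445, 275, 11, 25, 148], [451.6, 290.3])]
scene now yellow [([382, 227, 16, 16, 207], [389.1, 234.4])]
scene now pink [([367, 213, 12, 26, 167], [372.3, 226.8]), ([444, 217, 12, 27, 97], [449.1, 231.6]), ([406, 254, 21, 15, 205], [415.8, 261.6]), ([374, 269, 15, 30, 118], [381.2, 283.8])]
scene now brown []
scene now white [([352, 212, 8, 10, 55], [354.7, 216.6]), ([390, 242, 9, 8, 40], [395.0, 246.4]), ([412, 243, 14, 8, 89], [418.0, 246.3]), ([445, 275, 11, 25, 133], [452.0, 290.0])]
top old yellow [([405, 232, 13, 12, 123], [410.6, 237.4])]
top old pink [([426, 233, 13, 14, 67], [430.0, 240.0])]
top old brown []
top old white [([432, 234, 10, 10, 79], [436.8, 238.6])]
top now yellow [([406, 233, 13, 13, 126], [411.7, 239.2])]
top now pink [([426, 232, 11, 14, 67], [429.1, 238.8])]
top now brown []
top now white [([432, 233, 10, 10, 75], [436.0, 237.7])]
old [412.9 224.8] [(array([18,  7, 49], dtype=int32), array([412.4, 225.5]))]
now [412.9 224.8] [(array([18,  7, 53], dtype=int32), array([412.2, 225.3]))]
at [ 383.8 -354.5  258.4] yaw -134.6 tilt 0.000 turn z 0.007 then x -48.7 y -150.8 z 198.4 q6 1.46 grip 0 open 85.4 F [ 0.7 -0.1 -1.2] t 67.5
```

```bash
python3 -c "
from station import ctrl
print(ctrl.finish_job())"
```

```text
the job is handed in; nothing more can be done
None
```

I handed the job in at about 67 s: the block is flat in the seat, the clamp is locked upright, both large bottles are back upright in their own compartments, and I did not move the dropper bottle.

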